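# Pack a two-layer drop-front archive box

### The job

Pack the open archive box in its two layers: slide the two small old volumes along the bench, over the dropped front and fully home into the two bottom bays, one in each, without lifting or tipping them. Then fit the bridge tray over them, either way round, so that it stands down level on the box floor with the red case still lying flat in its long pocket, and set the round wooden seal box (do not drop it) upright in the tray's empty square pocket. Leave the weight, the brush, the tool pot and the paste jar where they are.

Things in the scene. Friction and masses are not known exactly. Their poses are not given: they have to be found in the camera images.
- box: Grey-blue drop-front archive box, does not move. Origin on the bench (z 0) at mid-mouth; x level into the box, y across, z up. Inside 212 mm wide (y -106..106), 154 deep (x 0..154). Back and side walls 3 mm thick, 68 high (sides only 36 high for x 0..52), front open. Floor top at z 3. Along x: 0..12 space for the tray's front leg, 12..136 bays, 136..144 stop bar, 144..154 slot for its rear leg.
- flap_edge (a point): Middle of the outer edge of the box's dropped front, which lies flat on the bench before the mouth: 3 mm thick, 218 mm wide, level with the box floor, from box x 0 to -64 mm (this point, at z 3); beyond it the edge is bevelled down to the bench by x -84.
- rail_nose (a point): Top of the rounded front end of the white foam rail that parts the two bottom bays: box x 12, y 0, z 25 mm. The rail is 12 mm wide (y -6..6), runs to a foam stop bar across the whole width (x 136 to 144, same height). Each bay is 100 mm wide, 124 mm long.
- bay_left (a point): Where a volume's origin lies when it is fully home against the stop bar, mid-width in the bay at +y: box x 76, y 56, z 3 mm; axes as the box.
- bay_right (a point): Where a volume's origin lies when it is fully home against the stop bar, mid-width in the bay at -y: box x 76, y -56, z 3 mm; axes as the box.
- tray_seat (a point): Where the tray's origin lies when the tray stands in the box on its floor: box x 77, y 0, z 3 mm; axes as the box. The tray has 3 mm play to every side there; its front leg comes down just before the home volumes, its rear leg behind the stop bar.
- brown_volume: Small old book bound in brown, flat on the bench: 120 mm (x) by 90 (y) by 24 thick, 0.2 to 0.4 kg, rigid, too wide to grasp. Origin: centre of its underside, z up. Starts on the bench before the flap, on one side of the box's middle line (either volume on either side), 15 to 50 mm farther out than that side's bay, its x within 0.3 rad of the box's. Slides on bench and box with friction.
- green_volume: Small old book bound in dark green, of the same size, frame and behaviour as the brown one; it starts on the other side of the box's middle line. Either volume may go in either bay.
- tray: Tan bridge tray (divider), 0.28 kg, on the bench: board 148 mm (x) by 206 (y), 4 thick, top at z 31, on two 4 mm legs along all of its edges x = -74 and x = 74, so 27 mm is free below. Origin: centre of its footprint, z up. White foam 6 mm thick (top z 37) on the board holds two pockets. Same fore and aft: fits the box either way round. Starts with x along world y within 0.4 rad.
- tray_grip (a point): Middle of the tray's grip, tray x 0, y 0, z 55 mm; axes as the tray. The grip is the raised middle (x -35..35, top z 63) of a parting board 10 mm thick (y -5..5) that runs the full length between the pockets, elsewhere with its top at z 47. Pinch it from above across y.
- case_pocket (a point): Floor centre of the tray's long pocket: tray x 0, y 66, z 31 mm; 118 mm (tray x) by 54 mm (tray y), 6 mm deep; axes as the tray.
- seal_pocket (a point): Floor centre of the tray's square pocket: tray x 0, y -54, z 31 mm; 74 by 74 mm, 6 mm deep; axes as the tray.
- case: Slim dark-red leather case with a brass line, rigid and shut: 105 mm (x) by 44 (y) by 26 high, 0.1 kg. It already lies loose and flat in the tray's long pocket (34 to 44 mm clear of the grip), x along the tray's x, and rides along with the tray. Origin: centre of its underside, z up.
- skippet: Round turned-wood seal box with its lid on: 60 mm diameter, 28 mm high, 0.09 kg, standing upright on the bench, either left of the box behind its back wall or at the far right. Origin: centre of its underside, z up.
- weight: Bystander: round steel bench weight with a knob on top, 60 mm diameter, 58 mm high, 0.7 kg, standing beside the box's flap. Origin: centre of its underside.
- paste_jar: Bystander: cream paste jar with a blue lid, 56 mm diameter, 58 mm high, 0.22 kg, standing on the bench where the seal box might have stood. Origin: centre of its underside.
- brush: Bystander: wooden dusting brush lying on the bench, 159 mm long along its x (-80 to 79), head 50 mm wide at +x, handle 22 mm wide, 28 mm high, beside the box on the robot's side. Origin: under its middle, on the bench.
- pot: Bystander: white tool pot, 68 mm diameter, 95 mm high, tools in it standing to about 190 mm. Origin: centre of its underside.

How it is judged:
By the outcome, as a careful person would: the job done as asked, in the order asked, and still so for the second after the job is handed in, with the robot touching nothing.
It also fails if it takes over 72 s, if anything falls off the work surface, if the arm or the gripper's body presses on something with over 40 N, if the wrist force passes 120 N, or if a joint passes its speed limit or range.

### The arm

A 6-joint arm with a two-finger parallel gripper is mounted at the origin on the work surface. World frame = base frame: x ahead of the robot, y to its left, z up, the work surface at z = 0. Lengths are in mm, angles in rad, forces in N, time in s.
With the tool pointing down it reaches from about 300 to 1000 mm from the base axis. Payload 5.1 kg.
Tool frame: the origin (TCP) lies at the very end of the fingers, on their centre line; the grasp point (between the pads) lies 19 mm behind it; z points along the fingers, y is the line along which they close (so a half turn about z gives the same grasp; the last joint's range is limited). The gripper opens to 95 mm and grips with 3 to 60 N. Pads are 20 mm wide; open, the fingers measure 119 mm over their backs; the gripper's body (75 mm by 180 mm) begins 59 mm behind the grasp point.
Start: joints at [-1.283, 0.124, 1.65, -0, 1.367, -0.083], TCP at [235.502, -605.824, 184.856] pointing down, gripper open.
Joint ranges: [-2.61, 2.61], [-1.02, 2.33], [0.03, 2.71], [-1.35, 4.49], [0.32, 2.68], [-2.91, 2.91]. Speed limits (rad/s): [2.57, 2.57, 3.14, 3.14, 3.14, 3.14].

### API

Orientations are given as a rotation vector (axis times angle).
In Python, from rig import manip gives the robot as it stands. The module is installed in compiled form; this text tells all that it offers.
- The arm moves only by the shell command python3 -m inch [FORCE], which reads ROWS from standard input. ROWS is a JSON list of rows, 1 to 8 of them, each written [[dx, dy, dz], [rx, ry, rz], opening]: dx, dy, dz in mm, then a rotation vector rx, ry, rz in rad, then the finger opening in mm; each row is the pose to reach, as a shift and turn from the pose commanded when the command began, along the tool's axes at that moment; what a row does not reach only later rows make up. A row lasts 1/10 s, in which the tool goes at most 50 mm and 0.15 rad, less where a joint would pass 70% of its speed; a pose out of reach is approached as far as the arm can. The fingers move at their own pace and stop on an object; FORCE is the grip in N (left out, the last holds). Time passes only in rows, so rows that do not move let the fingers close. It prints the time, the measured TCP pose, the force, the opening and the grip force at its end. Input that does not fit is refused with a message, and nothing moves.
- manip.sense(): the state, without advancing time (a new reading comes with each control period).
- manip.read_camera(name): name is "scene" or "top" or "wrist"; returns a dict with "image" (480x640x3 uint8, red, green, blue), "camera_matrix" (3x3 intrinsics, pixels), "R" (3x3) and "t" (3): a world point X has camera coordinates R X + t; the wrist camera has in their place "tool_from_camera" (4x4, takes a point from camera to tool coordinates, whose origin is the TCP and whose axes are the flange's). Camera axes: x right, y down, z forward; pixel columns grow to the right and rows downward; lengths in mm; the calibration is good to about 2 mm. A picture is of the moment at which its call begins: read the wrist's pose just before it. There is no depth.
- manip.finish_job(): hands the job in; it is judged then, once.
The state is a dict: "t": time; "qpos": joint angles; "dq": joint speeds; "effort": joint torques, N m; "ee_pos": TCP position; "orientation": TCP orientation; "contact_force": force on the tool from outside, world axes, zero at the start; "moment": the same for the moment, N m; "grip_width": finger opening in mm; "gripper_force": force on a finger pad.
Only numpy, scipy, OpenCV 4.12 (cv2) and the standard library are available. Lean on these libraries where they do the work, as an engineer would, in place of code of your own. Each camera call takes 0.05 s, during which the arm holds its last target. There are 200 camera calls.

## Working session

There is one attempt and no reset: what is moved stays moved. The work goes in short steps, Python scripts to look and compute and a shell command to move; the robot and the scene stay as the last step left them, time stands still between calls to the robot, and variables do not carry over. Pictures are saved under pics/ and viewed, at most 10 in all, crops included, and the job is handed in when it is done.

```bash
mkdir -p pics; python3 - <<'E'
from rig import manip
import cv2,pickle
d={}
for n in("scene","top"):
    r=manip.read_camera(n); d[n]=r
    cv2.imwrite(f"pics/{n}0.png",r["image"][:,:,::-1])
    print(n,r["camera_matrix"].round(1).tolist(),r["R"].round(3).tolist(),r["t"].round(1).tolist())
pickle.dump(d,open("c0.pkl","wb"))
s=manip.sense();print(s)
print(manip.read_camera("wrist")["tool_from_camera"])
E
```

```text
scene [[460.0, 0.0, 308.2], [0.0, 460.0, 238.1], [0.0, 0.0, 1.0]] [[-0.45, 0.893, -0.008], [0.612, 0.302, -0.731], [-0.65, -0.334, -0.683]] [202.8, -268.6, 1337.0]
top [[607.3, 0.0, 320.9], [0.0, 607.3, 235.1], [0.0, 0.0, 1.0]] [[0.021, -1.0, -0.014], [-0.99, -0.019, -0.137], [0.137, 0.016, -0.99]] [36.0, 526.3, 1565.9]
{'t': 0.1, 'qpos': array([-1.28263470e+00,  1.24424450e-01,  1.65153089e+00,  2.71130235e-05,
        1.36750651e+00, -8.25787499e-02]), 'dq': array([ 0.00015155, -0.00203095, -0.00240331, -0.00077468, -0.00049588,
       -0.00088117]), 'effort': array([ 3.56907822e-04, -4.18881762e+01, -3.61097968e+01,  7.76430289e-02,
        4.61096980e-02, -8.38731717e-05]), 'ee_pos': array([ 235.31102669, -605.22903216,  183.72389115]), 'orientation': array([-3.08594260e+00, -5.78676494e-01,  2.59638602e-04]), 'contact_force': array([-1.06045297,  0.08390316,  0.20635448]), 'moment': array([ 0.01210352, -0.00081618, -0.00939572]), 'gripper_force': 0.0, 'grip_width': 95.35263747657332}
[[ 2.96173844e-04 -9.67884095e-01 -2.51396680e-01  6.95500463e+01]
 [ 9.99999725e-01  1.15715168e-04  7.32606699e-04  1.57873712e-01]
 [-6.79987963e-04 -2.51396828e-01  9.67883863e-01 -2.00658500e+02]
 [ 0.00000000e+00  0.00000000e+00  0.00000000e+00  1.00000000e+00]]
```

View pics/top0.png

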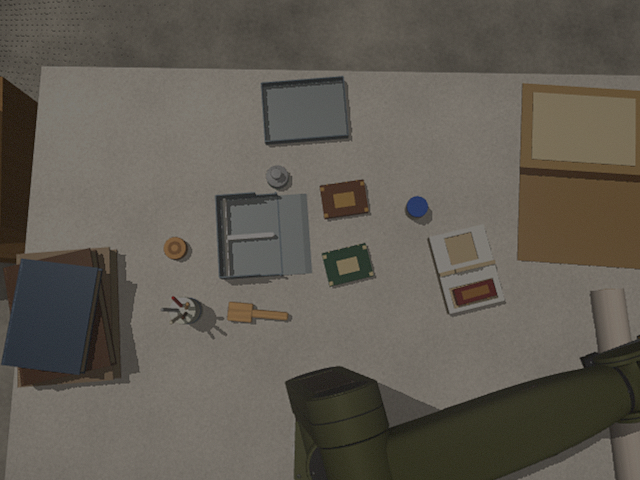

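View pics/scene0.png

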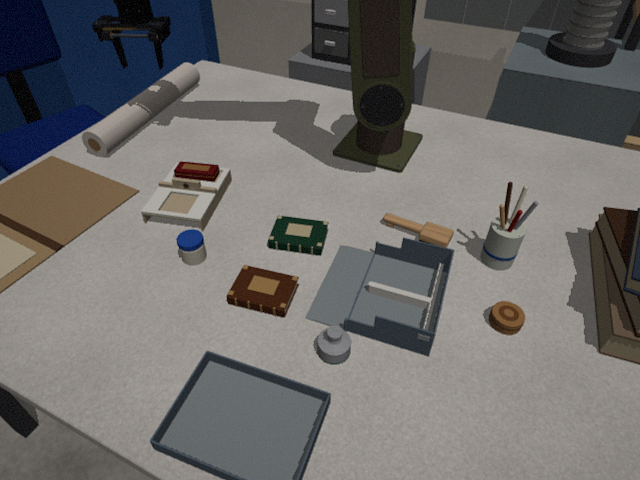

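The top view shows the box at (217-310, 193-278) with its mouth to the right. The brown book is at (345,200) and the green one at (348,265). The tray is at (466,268) with the case at its lower end, the skippet is at (176,247), and the jar is at (417,207). Next I'll take masks and a zoomed crop.

```bash
cat > h.py <<'E'
import numpy as np,cv2,pickle
from rig import manip
from scipy.spatial.transform import Rotation as Ro
def cam(n):
    s=manip.sense(); r=manip.read_camera(n)
    if n=="wrist":
        T=np.eye(4);T[:3,:3]=Ro.from_rotvec(s["orientation"]).as_matrix();T[:3,3]=s["ee_pos"]
        W=T@r["tool_from_camera"]; r["R"]=W[:3,:3].T; r["t"]=-W[:3,:3].T@W[:3,3]
    return r
def ray(r,uv):
    K=r["camera_matrix"];d=r["R"].T@np.linalg.inv(K)@np.array([uv[0],uv[1],1.]);return -r["R"].T@r["t"],d/np.linalg.norm(d)
def onz(r,uv,z):
    c,d=ray(r,uv);return (c+d*(z-c[2])/d[2])
def tri(r1,a,r2,b):
    c1,d1=ray(r1,a);c2,d2=ray(r2,b)
    s=np.linalg.lstsq(np.c_[d1,-d2],c2-c1,rcond=None)[0];p,q=c1+s[0]*d1,c2+s[1]*d2
    return (p+q)/2,np.linalg.norm(p-q)
def proj(r,X):
    p=r["camera_matrix"]@(r["R"]@np.asarray(X,float)+r["t"]);return p[:2]/p[2]
def blob(m,roi):
    k=np.zeros_like(m);x0,y0,x1,y1=roi;k[y0:y1,x0:x1]=m[y0:y1,x0:x1]
    n,l,st,_=cv2.connectedComponentsWithStats(k);i=1+np.argmax(st[1:,4]);return (l==i).astype(np.uint8)
def hsv(r):return cv2.cvtColor(r["image"],cv2.COLOR_RGB2HSV)
def rectz(r,m,z):
    c=max(cv2.findContours(m,0,2)[0],key=cv2.contourArea)
    P=np.array([onz(r,p,z)[:2] for p in cv2.convexHull(c)[:,0]],np.float32)
    (x,y),(w,h),a=cv2.minAreaRect(P);
    if w<h:w,h=h,w;a+=90
    return np.round([x,y,w,h,a],1)   # a = direction of long side, deg
E
python3 - <<'E'
from h import *
d=pickle.load(open("c0.pkl","rb"))
t=d["top"];im=t["image"];H=hsv(t)
cv2.imwrite("pics/crop1.png",cv2.resize(im[180:330,160:360],None,fx=4,fy=4,interpolation=cv2.INTER_CUBIC)[:,:,::-1].clip(0,255))
for n,p in(("brown",(326,200)),("green",(330,268)),("flap",(295,230)),("bench",(380,250)),("case",(460,297)),("tray",(484,240)),("skip",(170,247)),("sq",(460,250)),("weight",(277,178)),("jar",(417,207))):
    print(n,im[p[1],p[0]],H[p[1],p[0]])
E
```

```text
brown [68 48 37] [ 11 116  68]
green [42 56 43] [62 64 56]
flap [96 97 95] [45  5 97]
bench [116 111 103] [ 18  29 116]
case [73 38 35] [  2 133  73]
tray [124 120 115] [ 17  19 124]
skip [97 72 45] [ 16 137  97]
sq [112  99  79] [ 18  75 112]
weight [66 65 62] [23 15 66]
jar [ 46  61 100] [112 138 100]
```

View pics/crop1.png

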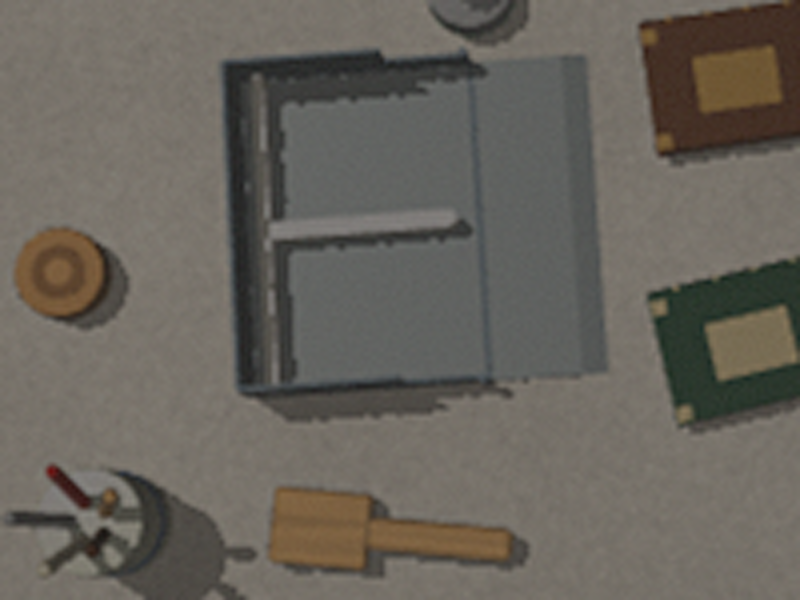

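The crop shows the flap's outer edge running from (585,55) to (607,372), the bevel line from (562,57) to (583,373), the mouth line from (471,80) to (490,378), the wall tops' back corners at (223,63) and (240,390), and the rail nose at about (462,217).

```bash
python3 - <<'E'
from h import *
np.set_printoptions(suppress=True,precision=1)
d=pickle.load(open("c0.pkl","rb"))
t=d["top"];s=d["scene"];im=t["image"]
g=lambda x,y:((x+.5)/4-.5+160,(y+.5)/4-.5+180)
for n,p,z in(("bevA",(562,57),3),("bevB",(583,373),3),("outA",(585,55),0),("outB",(607,372),0),("mA",(471,80),3),("mB",(490,378),3),("backA",(223,63),68),("backB",(240,390),68),("nose",(462,217),25)):
    print(n,onz(t,g(*p),z))
def masks(r):
    H=hsv(r).astype(int);h,sa,v=H[...,0],H[...,1],H[...,2];I=r["image"].astype(int);R,G,B=I[...,0],I[...,1],I[...,2]
    f=lambda m:cv2.morphologyEx((m*1).astype(np.uint8),3,np.ones((5,5)))
    return dict(brown=f((R-B>14)&(R-G>8)),green=f((G-R>3)&(G>B)),case=f((R-B>18)&(h<9)),skip=f((R-B>30)),jar=f((B-R>25)),tray=f((v>112)&(sa<27)))
mt,ms=masks(t),masks(s)
roit=dict(brown=(312,170,380,226),green=(315,236,385,295),case=(440,270,510,312),skip=(155,228,195,268),jar=(400,190,435,225))
rois=dict(brown=(215,255,310,325),green=(255,208,340,262),case=(165,155,230,190),skip=(480,290,535,340),jar=(170,225,210,250))
for n,z in(("brown",24),("green",24),("case",57),("skip",28),("jar",58)):
    a=blob(mt[n],roit[n]);b=blob(ms[n],rois[n])
    ca=np.argwhere(a).mean(0)[::-1];
    print(n,a.sum(),b.sum(),rectz(t,a,z),"scene",rectz(s,b,z) if n in("brown","green") else "")
    if n in ("skip",):
        cb=np.argwhere(b).mean(0)[::-1];print("  tri centroids",tri(t,ca,s,cb))
cv2.imwrite("pics/tray_t.png",np.hstack([cv2.resize(im[215:325,420:515],(400,463),interpolation=2),cv2.resize(s["image"][150:240,135:240],(400,343),interpolation=2) if 0 else cv2.copyMakeBorder(cv2.resize(s["image"][150:240,135:240],(400,343),interpolation=2),0,120,0,0,0)])[:,:,::-1])
E
```

```text
bevA [642.3 106.2   3. ]
bevB [427.4  86.6   3. ]
outA [644.6  90.7   0. ]
outB [428.6  70.7   0. ]
mA [625.2 167.7   3. ]
mB [422.8 148.7   3. ]
backA [620.7 324.5  68. ]
backB [407.2 303.9  68. ]
nose [528.  168.8  25. ]
brown 1537 2561 [632.5 -10.8 123.4 103.8 100.5] scene [636.6  -7.5 127.4 106.4  99.6]
green 1190 1484 [451.3 -24.5 119.5  89.8 105.2] scene [461.2 -19.4 124.5 109.8 104.8]
case 435 516 [ 383.  -349.7  106.5   42.5  106.7] scene 
skip 394 909 [486.  435.9  58.8  56.1  91.1] scene 
  tri centroids (array([486.9, 436.5,  17.4]), np.float64(2.4674052750363806))
jar 341 448 [ 604.2 -203.3   52.8   51.7  136. ] scene
```

View pics/tray_t.png

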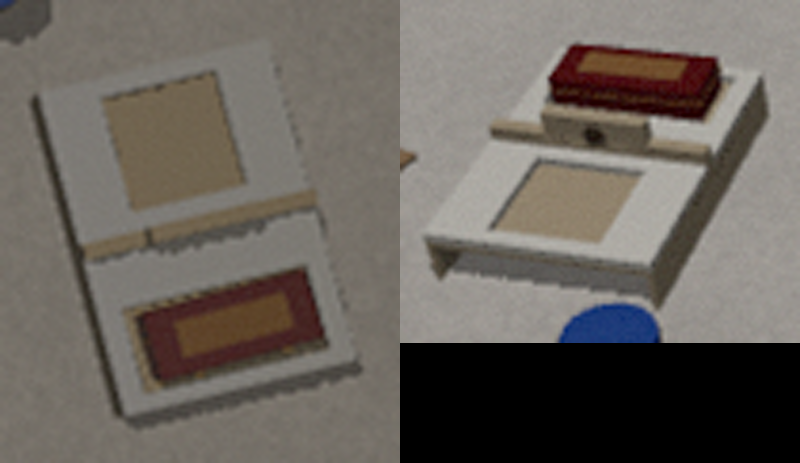

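The crop shows the tray's long axis across the image, with the divider from (83,250) to (313,197), the case in the lower pocket, and the square pocket at (175,140). I'll move over the books and look with the wrist camera.

```bash

echo '[[[528,-380,-115],[0,0,0.277],60],[[528,-380,-115],[0,0,0.277],60],[[528,-380,-115],[0,0,0.277],60],[[528,-380,-115],[0,0,0.277],60],[[528,-380,-115],[0,0,0.277],60],[[528,-380,-115],[0,0,0.277],60],[[528,-380,-115],[0,0,0.277],60],[[528,-380,-115],[0,0,0.277],60]]' | python3 -m inch 20
```

```text
t: 0.95
ee_pos: [450.7, -273.6, 254.7]
orientation: [3.138, 0.147, 0.0]
contact_force: [0.4, -0.8, 0.6]
grip_width: 60.2
gripper_force: 0.0
```

```bash

echo '[[[158,-200,-45],[0,0,0],60],[[158,-200,-45],[0,0,0],60],[[158,-200,-45],[0,0,0],60],[[158,-200,-45],[0,0,0],60],[[158,-200,-45],[0,0,0],60],[[158,-200,-45],[0,0,0],60],[[158,-200,-45],[0,0,0],60]]' | python3 -m inch
cat > go.py <<'E'
# python3 go.py x y z theta_deg [x y z theta ...]: shifts in tool axes from the present pose
import sys
from h import *
s=manip.sense();R=Ro.from_rotvec(s["orientation"]).as_matrix();p=s["ee_pos"]
print("now",p.round(1),"yaw",np.degrees(np.arctan2(R[1,0],R[0,0])).round(2),"tilt",np.degrees(np.arccos(-R[2,2])).round(2))
a=list(map(float,sys.argv[1:]))
for i in range(0,len(a),4):
    x,y,z,th=a[i:i+4];c,q=np.cos(np.radians(th)),np.sin(np.radians(th))
    D=np.array([[c,q,0],[q,-c,0],[0,0,-1]])
    print((R.T@(np.array([x,y,z])-p)).round(1),Ro.from_matrix(R.T@D).as_rotvec().round(3))
E
python3 - <<'E'
from h import *
r=cam("wrist");cv2.imwrite("pics/w1.png",r["image"][:,:,::-1]);pickle.dump(r,open("w1.pkl","wb"))
print(r["camera_matrix"].tolist(),manip.sense()["ee_pos"])
E
```

```text
t: 1.65
ee_pos: [589.1, -60.4, 299.2]
orientation: [3.138, 0.152, -0.001]
contact_force: [0.7, -0.0, -0.2]
grip_width: 60.2
gripper_force: 0.0
[[381.03207363569237, 0.0, 317.7785647092894], [0.0, 381.03207363569237, 240.84745674397928], [0.0, 0.0, 1.0]] [588.40862187 -61.59612989 298.88777807]
```

View pics/w1.png

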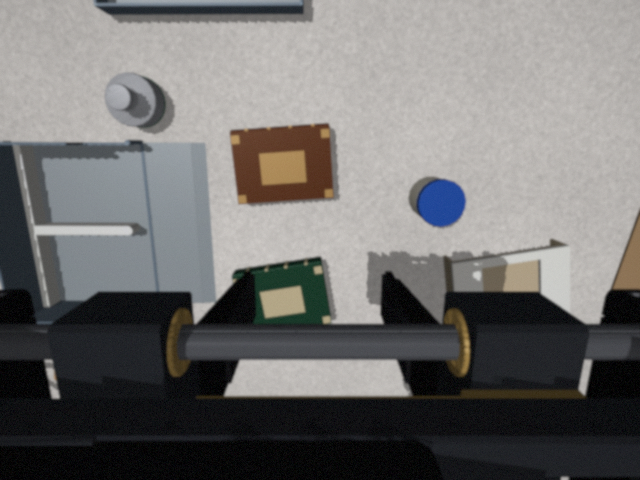

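The wrist view shows the brown book at (283,167) with corners (231,131), (329,125), (333,199) and (238,203). The flap's outer edge runs from (206,143) to (214,302) and the rail nose is at (132,230). The green book is partly hidden by the gripper.

```bash
python3 - <<'E'
from h import *
np.set_printoptions(suppress=True,precision=1)
w=pickle.load(open("w1.pkl","rb"));t=pickle.load(open("c0.pkl","rb"))["top"]
print("w rect brown corners z24",[onz(w,p,24)[:2] for p in((235,131),(328,125),(333,199),(239,203))])
def patch(r,roi,lo):
    x0,y0,x1,y1=roi;H=hsv(r);S=H[...,1].astype(int);V=H[...,2].astype(int)
    m=((V>lo)).astype(np.uint8);b=blob(m,roi);return np.argwhere(b).mean(0)[::-1],b
for n,rt,lt,rw,lw in(("brown",(332,190,357,210),82,(255,145,310,190),120),("green",(335,254,360,277),85,(255,280,310,315),120)):
    a,ma=patch(t,rt,lt);b,mb=patch(w,rw,lw);print(n,a,ma.sum(),b,mb.sum(),"top",onz(t,a,24),"wr",onz(w,b,24),tri(t,a,w,b),rectz(t,ma,24),rectz(w,mb,24))
for n,p,z in(("out",(206,143),0),("out",(213.5,302),0),("mouth",(142,150),3),("mouth",(157,302),3),("nose",(134,230),25)):print(n,onz(w,p,z))
E
python3 go.py 690 -8 150 5.3 705 -8 12 5.3
```

```text
w rect brown corners z24 [array([661.3,  45.7]), array([679. , -64.7]), array([591.2, -80.2]), array([574.7,  37. ])]
brown [343.9 199.2] 303 [282.5 167.2] 1497 top [625.5 -12.6  24. ] wr [624.2 -14.2  24. ] (array([624.7, -13.5,  26.1]), np.float64(1.8786415091669553)) [625.5 -12.5  56.5  38.9  99.3] [623.9 -14.1  56.4  39.6  99.6]
green [347.5 265.3] 307 [282.6 301.1] 1056 top [448.2 -25.1  24. ] wr [447.4 -27.4  24. ] (array([448. , -26.2,  24.9]), np.float64(2.3733408259010775)) [448.3 -25.2  55.2  37.8 105.2] [446.4 -26.9  55.4  38.4 104.6]
out [643.3  86.7   0. ]
out [426.   71.1   0. ]
mouth [626.9 166.4   3. ]
mouth [419.7 149.4   3. ]
nose [527.2 168.7  25. ]
now [588.4 -61.6 298.9] yaw 5.43 tilt 0.08
[106.4 -43.8 148.7] [0.    0.001 0.002]
[121.5 -42.4 286.7] [0.    0.001 0.002]
```

```bash

echo '[[[115,-44,150],[0,0,0.006],60],[[115,-44,150],[0,0,0.006],60],[[115,-44,150],[0,0,0.006],60],[[115,-44,150],[0,0,0.006],60],[[115,-44,291],[0,0,0.006],60],[[115,-44,291],[0,0,0.006],60],[[115,-44,291],[0,0,0.006],60],[[115,-44,291],[0,0,0.006],60]]' | python3 -m inch
python3 go.py 698.9 -6.5 8 5.1 655.1 -10.4 8 5.1
```

```text
t: 2.5
ee_pos: [691.5, -8.7, -0.5]
orientation: [-3.137, -0.134, 0.025]
contact_force: [-1.2, -0.3, 0.3]
grip_width: 59.9
gripper_force: 0.0
now [ 6.915e+02 -8.700e+00 -5.000e-01] yaw 4.89 tilt 0.92
[ 7.4 -1.6 -8.6] [-0.002  0.016 -0.004]
[-36.5  -1.5  -7.9] [-0.002  0.016 -0.004]
```

```bash

echo '[[[0,0,0],[0,0,0],60],[[0,0,0],[0,0,0],60]]' | python3 -m inch
python3 go.py 698.9 -6.5 8 5.1 655.1 -10.4 8 5.1
```

```text
t: 2.7
ee_pos: [701.4, -8.3, 12.3]
orientation: [3.138, 0.136, 0.009]
contact_force: [-0.3, 0.1, 0.6]
grip_width: 59.9
gripper_force: 0.0
now [701.4  -8.3  12.3] yaw 4.96 tilt 0.32
[-2.4 -2.   4.3] [ 0.001 -0.005 -0.002]
[-46.4  -1.9   4.1] [ 0.001 -0.005 -0.002]
```

```bash

echo '[[[-8,-1,0],[0,0,-0.002],60],[[-16,-1,0],[0,0,-0.002],60],[[-24,-1,0],[0,0,-0.002],60],[[-31,-1,0],[0,0,-0.002],60],[[-37,-1,0],[0,0,-0.002],60],[[-41,-1,0],[0,0,-0.002],60],[[-44,-1,0],[0,0,-0.002],60],[[-45,-1,0],[0,0,-0.002],60]]' | python3 -m inch
echo '[[[0,0,0],[0,0,0],60]]' | python3 -m inch
python3 go.py 655.1 -10.4 8 5.1 
```

```text
t: 3.5
ee_pos: [653.8, -10.0, 8.4]
orientation: [-3.138, -0.141, 0.0]
contact_force: [-0.7, -0.6, -0.1]
grip_width: 60.1
gripper_force: 0.0
t: 3.6
ee_pos: [654.1, -10.0, 8.4]
orientation: [-3.138, -0.141, -0.0]
contact_force: [0.6, -0.1, -0.1]
grip_width: 59.9
gripper_force: 0.0
now [654.1 -10.    8.4] yaw 5.14 tilt 0.0
[0.9 0.5 0.4] [-0.    -0.     0.001]
```

```bash

echo '[[[10,0,0],[0,0,0],60],[[10,0,-50],[0,0,0],60],[[-30,0,-70],[0,0,0],60],[[-80,0,-70],[0,0,0],60],[[-130,-2,-70],[0,0,0],60],[[-180,-2,-70],[0,0,0],60],[[-230,-2,-70],[0,0,0],60],[[-280,-2,-70],[0,0,0],60]]' | python3 -m inch
echo '[[[-2,0,0],[0,0,0],60],[[-2,0,30],[0,0,0],60],[[-2,0,55],[0,0,0],60],[[-2,0,66],[0,0,0],60],[[-2,0,70],[0,0,0],60],[[-2,0,70],[0,0,0],60]]' | python3 -m inch
python3 go.py 372.9 -32.6 8 5.1  433.6 -27.2 8 5.1
python3 - <<'E'
from h import *
t=cam("top")
x0,y0,x1,y1=325,185,365,215
H=hsv(t);m=(H[...,2]>82).astype(np.uint8)
b=blob(m,(334,190,357,215));print(b.sum(),onz(t,np.argwhere(b).mean(0)[::-1],24),rectz(t,b,24))
E
```

```text
t: 4.4
ee_pos: [374.2, -33.2, 78.8]
orientation: [3.138, 0.142, 0.001]
contact_force: [0.1, -1.2, 1.7]
grip_width: 60.0
gripper_force: 0.0
t: 5.0
ee_pos: [373.8, -33.3, 8.7]
orientation: [-3.138, -0.141, 0.001]
contact_force: [-0.5, -0.1, 0.4]
grip_width: 60.0
gripper_force: 0.0
now [373.8 -33.3   8.7] yaw 5.15 tilt 0.03
[-0.8 -0.8  0.7] [-0.     0.     0.001]
[60.2 -0.7  0.7] [-0.     0.     0.001]
302 [625.06773189 -12.96861059  24.        ] [624.9 -12.7  56.2  40.1  99.3]
```

```bash
python3 - <<'E'
from h import *
t=cam("top");w=cam("wrist")
cv2.imwrite("pics/a2.png",np.hstack([cv2.resize(t["image"][150:400,200:460],(400,385)),cv2.resize(w["image"],(400,385))])[:,:,::-1])
E
```

```text
(no output)
```

View pics/a2.png

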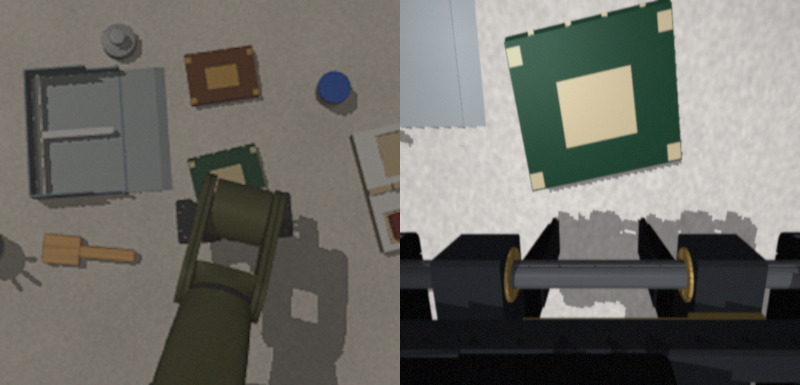

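The left half shows the brown book apparently unmoved at (222,76). The right half shows the green book ahead of the fingers. I'll check that the frames agree.

```bash
python3 - <<'E'
from h import *
np.set_printoptions(suppress=True,precision=1)
t=cam("top");w=cam("wrist");s=manip.sense()
print(s["t"],s["ee_pos"],s["grip_width"])
print("tcp in top",proj(t,s["ee_pos"]),"tcp wrist",proj(w,s["ee_pos"]))
for c in((448,-26,24),(625,-13,24),(600,-15,24)):print(proj(t,c),proj(w,c))
b=blob((hsv(w)[...,2]>120).astype(np.uint8)*(hsv(w)[...,1]>30),(240,70,390,200));print(b.sum(),np.argwhere(b).mean(0)[::-1],onz(w,np.argwhere(b).mean(0)[::-1],24),rectz(w,b,24))
b=blob((hsv(t)[...,2]>82).astype(np.uint8),(330,185,362,222));print(b.sum(),np.argwhere(b).mean(0)[::-1],onz(t,np.argwhere(b).mean(0)[::-1],24))
E
```

```text
5.25 [374.1 -33.5   9.5] 59.91428624049549
tcp in top [350.1 293.7] tcp wrist [316.7 271.7]
[347.9 265.3] [314.9 132.2]
[344.  199.4] [ 322.4 -388.1]
[344.6 208.6] [ 321.5 -294.8]
10185 [315.7 132.2] [448.  -26.4  24. ] [447.3 -26.3  56.1  39.  104.8]
310 [343.8 199.4] [625.1 -12.3  24. ]
```

```bash

echo '[[[8,0,0],[0,0,0],60],[[16,0,0],[0,0,0],60],[[22,0,0],[0,0,0],60],[[28,0,0],[0,0,0],60],[[33,0,0],[0,0,0],60],[[38,0,0],[0,0,0],60],[[42,0,0],[0,0,0],60],[[45,0,0],[0,0,0],60]]' | python3 -m inch
python3 - <<'E'
from h import *
np.set_printoptions(suppress=True,precision=1)
w=cam("wrist");s=manip.sense();print(s["ee_pos"],s["contact_force"])
b=blob((hsv(w)[...,2]>120).astype(np.uint8)*(hsv(w)[...,1]>30),(200,70,430,230));c=np.argwhere(b).mean(0)[::-1];print(b.sum(),c,onz(w,c,24),rectz(w,b,24))
cv2.imwrite("pics/a3.png",w["image"][:,:,::-1])
E
```

```text
t: 6.05
ee_pos: [418.2, -29.2, 8.4]
orientation: [-3.138, -0.141, 0.0]
contact_force: [-0.2, -0.3, -0.2]
grip_width: 60.1
gripper_force: 0.0
[418.6 -29.3   8.6] [ 0.9  0.5 -0.5]
4856 [317.7 208. ] [456.4 -26.2  24. ] [453.7 -24.7  56.1  25.4 104.6]
```

View pics/a3.png

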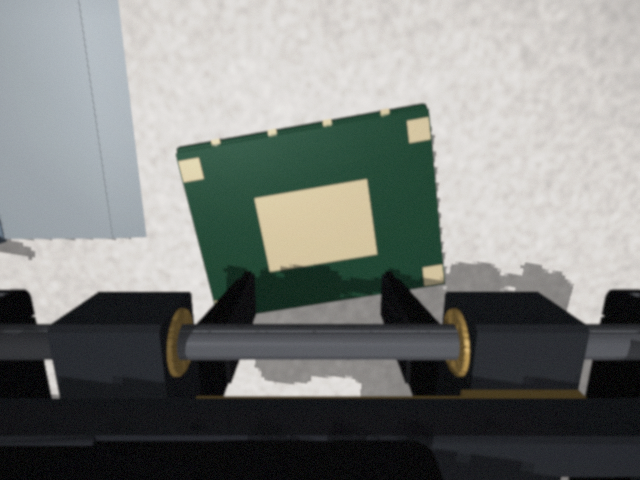

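The green patch is still at about (317,222), so the book hasn't moved. The finger tips at (253,272) and (385,272) overlap it with no force, so they seem to pass above it. I'll back off and feel for the bench.

```bash

echo '[[[-20,0,0],[0,0,0],60],[[-45,0,0],[0,0,0],60],[[-45,0,3],[0,0,0],60],[[-45,0,6],[0,0,0],60],[[-45,0,8],[0,0,0],60],[[-45,0,8],[0,0,0],60]]' | python3 -m inch
echo '[[[0,0,2],[0,0,0],60],[[0,0,4],[0,0,0],60],[[0,0,5],[0,0,0],60],[[0,0,5],[0,0,0],60]]' | python3 -m inch
python3 - <<'E'
from h import *
np.set_printoptions(suppress=True,precision=1)
w=cam("wrist");im=w["image"]
cv2.imwrite("pics/a4.png",cv2.resize(im[220:420,170:470],(800,533))[:,:,::-1])
for x in(-10,0,10):
  for z in(0,-15,-30): print(x,z,[proj(w,manip.sense()["ee_pos"]+Ro.from_rotvec(manip.sense()["orientation"]).apply([x,y,z])) for y in(-30,30)])
E
```

```text
t: 6.7
ee_pos: [373.5, -33.2, 0.3]
orientation: [-3.138, -0.141, 0.001]
contact_force: [-0.2, -0.7, 0.4]
grip_width: 60.1
gripper_force: 0.0
t: 7.1
ee_pos: [373.0, -33.2, -4.8]
orientation: [-3.138, -0.141, 0.001]
contact_force: [0.3, 0.5, 0.4]
grip_width: 60.0
gripper_force: 0.0
-10 0 [array([263.5, 288.3]), array([370.3, 288.3])]
-10 -15 [array([259.6, 298.9]), array([374.1, 298.9])]
-10 -30 [array([255.1, 311.2]), array([378.6, 311.2])]
0 0 [array([262.9, 271.4]), array([370.9, 271.4])]
0 -15 [array([258.9, 280.9]), array([374.9, 280.9])]
0 -30 [array([254.2, 292. ]), array([379.4, 292. ])]
10 0 [array([262.2, 254.1]), array([371.6, 254.1])]
10 -15 [array([258.1, 262.5]), array([375.6, 262.5])]
10 -30 [array([253.3, 272.2]), array([380.3, 272.2])]
```

View pics/a4.png

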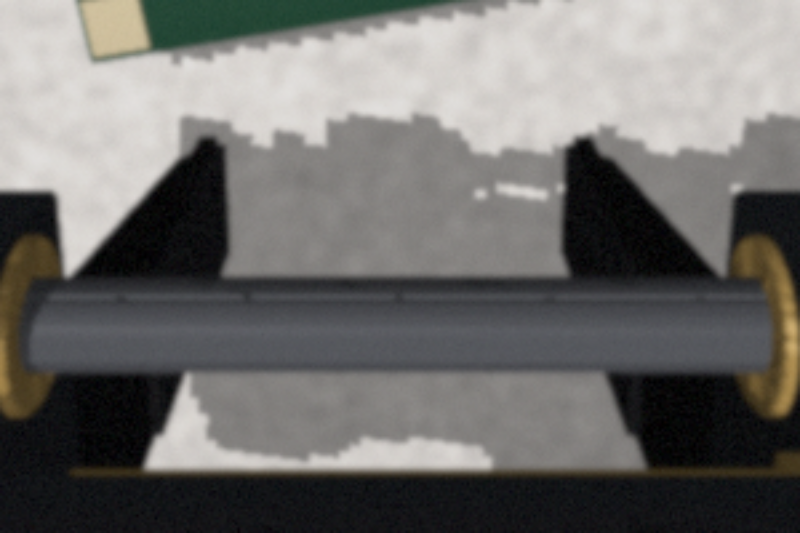

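The finger tips end at (208,140) and (585,140) in the crop, which is about 25–30 mm behind the stated TCP. I'll keep feeling downward gently to measure it.

```bash

echo '[[[0,0,3],[0,0,0],60],[[0,0,6],[0,0,0],60],[[0,0,9],[0,0,0],60],[[0,0,9],[0,0,0],60]]' | python3 -m inch
echo '[[[0,0,1],[0,0,0],60],[[0,0,2],[0,0,0],60],[[0,0,3],[0,0,0],60],[[0,0,3],[0,0,0],60]]' | python3 -m inch
echo '[[[0,0,1],[0,0,0],60],[[0,0,2],[0,0,0],60],[[0,0,3],[0,0,0],60],[[0,0,3],[0,0,0],60]]' | python3 -m inch
```

```text
t: 7.55
ee_pos: [372.6, -33.2, -14.1]
orientation: [-3.138, -0.141, 0.002]
contact_force: [-0.9, -0.0, 0.5]
grip_width: 59.8
gripper_force: 0.0
t: 7.95
ee_pos: [373.1, -33.3, -16.6]
orientation: [-3.138, -0.141, 0.0]
contact_force: [0.0, -0.6, 0.2]
grip_width: 60.1
gripper_force: 0.0
t: 8.35
ee_pos: [373.0, -33.2, -19.7]
orientation: [-3.138, -0.141, 0.001]
contact_force: [-0.1, -0.5, -0.0]
grip_width: 60.0
gripper_force: 0.0
```

```bash

echo '[[[0,0,1],[0,0,0],60],[[0,0,2],[0,0,0],60],[[0,0,3],[0,0,0],60],[[0,0,3],[0,0,0],60]]' | python3 -m inch | sed -n '1,2p;4p'
echo '[[[0,0,1],[0,0,0],60],[[0,0,2],[0,0,0],60],[[0,0,2],[0,0,0],60]]' | python3 -m inch| sed -n '1,2p;4p'
echo '[[[0,0,1],[0,0,0],60],[[0,0,2],[0,0,0],60],[[0,0,2],[0,0,0],60]]' | python3 -m inch| sed -n '1,2p;4p'
```

```text
t: 8.75
ee_pos: [373.0, -33.2, -22.7]
contact_force: [-0.0, -0.9, 0.6]
t: 9.05
ee_pos: [373.0, -33.3, -24.7]
contact_force: [-0.4, 0.2, 0.5]
t: 9.35
ee_pos: [373.0, -33.3, -26.7]
contact_force: [0.3, 0.4, 0.3]
```

```bash

echo '[[[0,0,1],[0,0,0],60],[[0,0,1.5],[0,0,0],60],[[0,0,1.5],[0,0,0],60]]' | python3 -m inch | sed -n '1,2p;4p'
echo '[[[0,0,1],[0,0,0],60],[[0,0,1.5],[0,0,0],60],[[0,0,1.5],[0,0,0],60]]' | python3 -m inch| sed -n '1,2p;4p'
python3 - <<'E'
from h import *
w=cam("wrist");im=w["image"]
cv2.imwrite("pics/a5.png",cv2.resize(im[220:420,170:470],(800,533))[:,:,::-1])
E
```

```text
t: 9.65
ee_pos: [373.0, -33.3, -28.1]
contact_force: [-0.2, -1.1, -0.0]
t: 9.95
ee_pos: [373.1, -33.3, -29.5]
contact_force: [0.4, 0.2, -0.3]
```

View pics/a5.png

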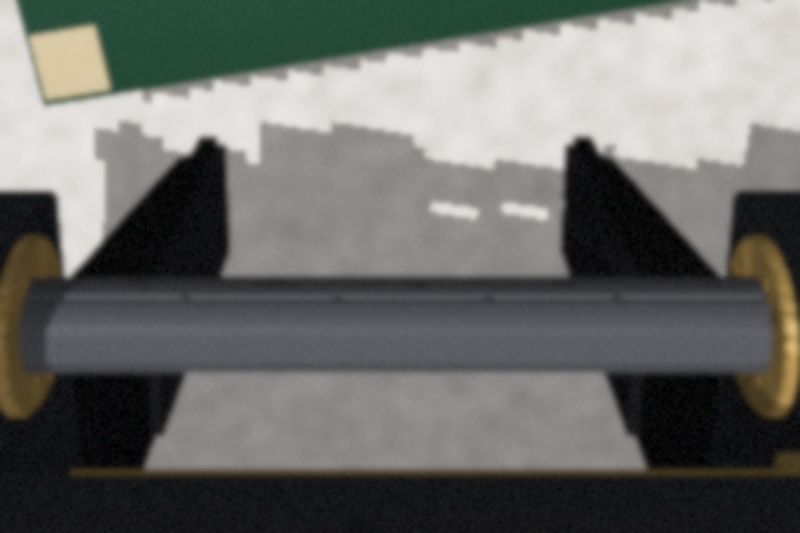

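```bash

for i in 1; do echo '[[[0,0,1],[0,0,0],60],[[0,0,1],[0,0,0],60]]' | python3 -m inch | sed -n '1,2p;4p'; done
echo '[[[0,0,1],[0,0,0],60],[[0,0,1],[0,0,0],60]]' | python3 -m inch| sed -n '1,2p;4p'
echo '[[[0,0,1],[0,0,0],60],[[0,0,1],[0,0,0],60]]' | python3 -m inch| sed -n '1,2p;4p'
```

```text
t: 10.2
ee_pos: [373.2, -33.3, -29.6]
contact_force: [-4.9, 1.6, 9.3]
t: 10.4
ee_pos: [373.2, -33.3, -29.6]
contact_force: [-8.7, 1.2, 17.9]
t: 10.6
ee_pos: [373.2, -33.3, -29.6]
contact_force: [-12.7, 3.3, 27.1]
```

```bash

echo '[[[0,0,-6],[0,0,0],60],[[0,0,-11],[0,0,0],60],[[8,0,-11],[0,0,0],60],[[16,0,-11],[0,0,0],60],[[24,0,-11],[0,0,0],60],[[31,0,-11],[0,0,0],60],[[38,0,-11],[0,0,0],60],[[45,0,-11],[0,0,0],60]]' | python3 -m inch
echo '[[[6,0,0],[0,0,0],60],[[10,0,0],[0,0,0],60],[[13,0,0],[0,0,0],60],[[15,0,0],[0,0,0],60],[[15,0,0],[0,0,0],60]]' | python3 -m inch
python3 - <<'E'
from h import *
np.set_printoptions(suppress=True,precision=1)
w=cam("wrist");s=manip.sense();print(s["ee_pos"],s["contact_force"])
b=blob((hsv(w)[...,2]>120).astype(np.uint8)*(hsv(w)[...,1]>30),(200,70,430,260));c=np.argwhere(b).mean(0)[::-1];print(b.sum(),c,onz(w,c,24),rectz(w,b,24))
E
python3 go.py 433.6 -27.2 -21.6 5.1
```

```text
t: 11.4
ee_pos: [418.4, -29.2, -21.9]
orientation: [3.138, 0.141, -0.001]
contact_force: [-1.2, -1.3, -1.5]
grip_width: 60.0
gripper_force: 0.4
t: 11.9
ee_pos: [433.3, -27.9, -21.4]
orientation: [3.138, 0.141, 0.001]
contact_force: [-0.5, -0.4, 0.7]
grip_width: 60.2
gripper_force: 0.0
[433.3 -27.9 -21.3] [-0.4  0.  -0.1]
13356 [332.9 185. ] [486.4 -29.8  24. ] [485.6 -29.9  56.3  39.2  95.1]
now [433.3 -27.9 -21.3] yaw 5.14 tilt 0.06
[ 0.4 -0.7  0.3] [ 0.    -0.001  0.001]
```

```bash

echo '[[[2,0,0],[0,0,0],60],[[3,0,0],[0,0,0],60],[[3,0,0],[0,0,0],60],[[-10,0,0],[0,0,0],60],[[-10,0,-40],[0,0,0],60],[[20,0,-60],[0,0,0],60],[[70,0,-60],[0,0,0],60],[[120,0,-60],[0,0,0],60]]' | python3 -m inch
echo '[[[50,0,0],[0,0,0],60],[[95,2,0],[0,0,0],60],[[130,3,0],[0,0,0],60],[[146,3,0],[0,0,0],60],[[146,3,30],[0,0,0],60],[[146,3,50],[0,0,0],60],[[146,3,60],[0,0,0],60],[[146,3,60],[0,0,0],60]]' | python3 -m inch
python3 go.py 699 -6.5 -21.6 5.1 652.5 -10.6 -21.6 5.1
```

```text
t: 12.75
ee_pos: [555.5, -17.1, 40.4]
orientation: [3.138, 0.14, 0.008]
contact_force: [0.1, -0.9, 0.8]
grip_width: 60.1
gripper_force: 0.0
t: 13.55
ee_pos: [696.7, -6.9, -23.7]
orientation: [-3.138, -0.141, 0.005]
contact_force: [0.0, -1.1, 0.8]
grip_width: 59.9
gripper_force: 0.0
now [696.7  -6.9 -23.7] yaw 5.14 tilt 0.19
[ 2.4 -0.2 -2.1] [-0.001  0.003  0.001]
[-44.3  -0.2  -2. ] [-0.001  0.003  0.001]
```

```bash

echo '[[[-8,0,0],[0,0,0],60],[[-16,0,0],[0,0,0],60],[[-23,0,0],[0,0,0],60],[[-30,0,0],[0,0,0],60],[[-36,0,0],[0,0,0],60],[[-41,0,0],[0,0,0],60],[[-44,0,0],[0,0,0],60],[[-44,0,0],[0,0,0],60]]' | python3 -m inch
python3 - <<'E'
from h import *
np.set_printoptions(suppress=True,precision=1)
s=manip.sense();print(s["ee_pos"],s["contact_force"])
t=cam("top")
for roi in((330,185,362,225),(335,230,362,270)):
    b=blob((hsv(t)[...,2]>84).astype(np.uint8)*(hsv(t)[...,1]>45),roi);print(b.sum(),onz(t,np.argwhere(b).mean(0)[::-1],24),rectz(t,b,24))
E
```

```text
t: 14.35
ee_pos: [654.7, -11.0, -20.8]
orientation: [3.138, 0.141, 0.002]
contact_force: [3.3, 0.3, 2.4]
grip_width: 59.8
gripper_force: 1.8
[654.7 -11.  -20.8] [3.3 0.3 2.4]Traceback (most recent call last):
  File "<stdin>", line 6, in <module>
  File "h.py", line 22, in blob
    n,l,st,_=cv2.connectedComponentsWithStats(k);i=1+np.argmax(st[1:,4]);return (l==i).astype(np.uint8)
                                                     ~~~~~~~~~^^^^^^^^^^
    return _wrapfunc(a, 'argmax', axis=axis, out=out, **kwds)
    return bound(*args, **kwds)
ValueError: attempt to get argmax of an empty sequence
```

```bash

echo '[[[-2,0,0],[0,0,0],60],[[-2,0,0],[0,0,0],60],[[8,0,0],[0,0,0],60],[[8,0,-45],[0,0,0],60],[[8,20,-80],[0,0,-0.15],60],[[-10,50,-80],[0,0,-0.3],60],[[-40,80,-80],[0,0,-0.45],60],[[-55,90,-80],[0,0,-0.6],60]]' | python3 -m inch
echo '[[[0,0,0],[0,0,-0.15],60],[[0,0,0],[0,0,-0.3],60],[[0,0,0],[0,0,-0.45],60],[[0,0,0],[0,0,-0.6],60],[[0,0,0],[0,0,-0.75],60],[[0,0,0],[0,0,-0.9],60],[[0,0,0],[0,0,-0.971],60],[[0,0,0],[0,0,-0.971],60]]' | python3 -m inch
python3 - <<'E'
from h import *
np.set_printoptions(suppress=True,precision=1)
t=cam("top");w=cam("wrist");pickle.dump((t,w),open("p2.pkl","wb"))
for r,lo,c in((t,84,[(603,-14,24),(483,-30,24)]),(w,120,[(603,-14,24),(483,-30,24)])):
  for p in c:
    u,v=proj(r,p).astype(int);k=12 if r is t else 60
    try:
        b=blob(((hsv(r)[...,2]>lo)&(hsv(r)[...,1]>45)).astype(np.uint8),(max(u-k,0),max(v-k,0),u+k,v+k));print((u,v),b.sum(),onz(r,np.argwhere(b).mean(0)[::-1],24),rectz(r,b,24))
    except Exception as e: print((u,v),"none")
E
python3 go.py 607.9 -102 -21.6 95.1
```

```text
t: 15.2
ee_pos: [604.3, -107.3, 56.6]
orientation: [-2.952, -1.068, 0.009]
contact_force: [0.5, -0.4, -1.0]
grip_width: 60.1
gripper_force: 0.0
t: 16.0
ee_pos: [605.8, -105.1, 56.4]
orientation: [-2.116, -2.315, 0.004]
contact_force: [0.4, 0.7, 0.2]
grip_width: 60.0
gripper_force: 0.0
(np.int64(344), np.int64(207)) 295 [593.  -10.7  24. ] [593.4 -10.8  53.5  38.   91.1]
(np.int64(349), np.int64(252)) 89 [491.2  -9.1  24. ] [488.5  -9.9  37.3  21.2   1.1]
(np.int64(327), np.int64(104)) 8243 [595.4  -8.4  24. ] [603.4 -11.3  64.6  58.1   5.3]
(np.int64(120), np.int64(113)) 6602 [487.6 -28.6  24. ] [487.7 -29.7  55.   38.7  95.1]
now [ 606.4 -105.2   57. ] yaw 95.07 tilt 0.21
[ 3.   2.1 78.6] [-0.004 -0.001 -0.   ]
```

```bash
python3 - <<'E'
from h import *
np.set_printoptions(suppress=True,precision=1)
t,w=pickle.load(open("p2.pkl","rb"))
H=hsv(w);print([H[v,327] .tolist()for v in range(40,200,12)])
for lo in(110,125,140):
    b=blob(((H[...,2]>lo)&(H[...,1]>70)).astype(np.uint8),(240,20,420,200));print(lo,b.sum(),onz(w,np.argwhere(b).mean(0)[::-1],24),rectz(w,b,24))
for lo in (80,84,88):
    b=blob(((hsv(t)[...,2]>lo)&(hsv(t)[...,1]>60)).astype(np.uint8),(330,190,360,232));print(lo,b.sum(),onz(t,np.argwhere(b).mean(0)[::-1],24),rectz(t,b,24))
# box lines in wrist
for p in ((528.5+5.7,95.3,3),(528.5,159,3),(527.4,171,25)): print(proj(w,p))
E
```

```text
[[10, 126, 119], [18, 113, 203], [18, 112, 205], [18, 113, 205], [18, 117, 201], [18, 117, 199], [18, 118, 197], [17, 122, 195], [18, 121, 194], [18, 121, 191], [10, 149, 99], [10, 154, 98], [10, 155, 97], [10, 162, 93]]
110 13374 [603.  -2.  24.] [604.7  -5.1  70.3  69.   95.3]
125 7068 [591.  -11.8  24. ] [591.2 -12.9  56.1  39.8  95.1]
140 6903 [591. -12.  24.] [591.1 -13.1  55.6  39.   95. ]
80 309 [592.3 -10.3  24. ] [592.1 -10.8  53.5  40.7  91.1]
84 305 [592.3 -10.4  24. ] [592.1 -10.8  53.5  40.7  91.1]
88 293 [592.5 -10.4  24. ] [592.  -11.3  55.   39.2  95.2]
[ 223.  -110.3]
[ 215.2 -259. ]
[ 200.5 -343.2]
```

```bash

echo '[[[0,-4,40],[0,0,0],50],[[0,-7,62],[0,0,0],50],[[0,-7,73],[0,0,0],50],[[0,-7,78],[0,0,0],50],[[0,-7,78],[0,0,0],50]]' | python3 -m inch
echo '[[[12,0,0],[0,0,0],50],[[24,0,0],[0,0,0],50],[[36,0.5,0],[0,0,0],50],[[48,2,0],[0,0,0],50],[[60,3.5,0],[0,0,0],50],[[72,5,0],[0,0,0],50],[[84,6.5,0],[0,0,0],50],[[96,8,0],[0,0,0],50]]' | python3 -m inch
cat > bk.py <<'E'
from h import *
import sys
np.set_printoptions(suppress=True,precision=1)
M=np.array([528.5,159]);e=np.array([-.0889,.996]);f=np.array([-.996,-.0889])
B=lambda p:np.array([(p[:2]-M)@e,(p[:2]-M)@f])
if __name__=="__main__":
    s=manip.sense();print("tcp",s["ee_pos"],"box",B(s["ee_pos"]),"F",s["contact_force"])
    z=float(sys.argv[1]) if len(sys.argv)>1 else 24
    for n in("wrist","top"):
        r=cam(n);H=hsv(r);lo,a0,k=(140,1500,40) if n=="wrist" else (84,200,40)
        m=((H[...,2]>lo)&(H[...,1]>40)&(H[...,1]<150)).astype(np.uint8)
        nn,l,st,c=cv2.connectedComponentsWithStats(m)
        for i in range(1,nn):
            if a0<st[i,4]<40000:
                R=rectz(r,(l==i).astype(np.uint8),z)
                if abs(R[2]-56)<4 and abs(R[3]-39.5)<4: print(n,"box",B(R[:2]),R)
E
python3 bk.py
```

```text
t: 16.6
ee_pos: [600.7, -106.2, -19.6]
orientation: [-2.119, -2.318, 0.0]
contact_force: [1.1, -0.2, 1.0]
grip_width: 50.0
gripper_force: 0.0
t: 17.4
ee_pos: [600.6, -9.4, -18.8]
orientation: [2.118, 2.318, 0.0]
contact_force: [0.9, -4.6, 3.9]
grip_width: 49.9
gripper_force: 2.0
tcp [600.6  -9.4 -18.8] box [-174.1  -56.8] F [ 0.9 -4.6  3.9]
wrist box [-102.5  -54.3] [591.7  61.7  57.   39.9  95.2]
```

```bash

echo '[[[13,1,0],[0,0,0],50],[[26,2,0],[0,0,0],50],[[39,2,0],[0,0,0],50],[[52,2,0],[0,0,0],50],[[65,2,0],[0,0,0],50],[[78,2,0],[0,0,0],50],[[91,2,0],[0,0,0],50],[[104,2,0],[0,0,0],50]]' | python3 -m inch | sed -n '1,2p;4p'
echo '[[[12,0,0],[0,0,0],50],[[24,0,0],[0,0,0],50],[[36,0,0],[0,0,0],50],[[46,0,0],[0,0,0],50],[[55,0,0],[0,0,0],50],[[62,0,0],[0,0,0],50],[[66,0,0],[0,0,0],50],[[68,0,0],[0,0,0],50]]' | python3 -m inch| sed -n '1,2p;4p'
python3 bk.py 27
```

```text
t: 18.3
ee_pos: [592.7, 94.8, -19.1]
contact_force: [0.4, -4.3, 3.3]
t: 19.1
ee_pos: [586.4, 161.9, -19.6]
contact_force: [0.4, -4.5, 3.5]
tcp [586.4 161.9 -19.6] box [ -2.2 -57.9] F [ 0.4 -4.5  3.5]
```

```bash

echo '[[[2,0,0],[0,0,0],50],[[4,0,0],[0,0,0],50],[[5,0,0],[0,0,0],50]]' | python3 -m inch | sed -n '1,2p;4p'
echo '[[[1,0,0],[0,0,0],50],[[2,0,0],[0,0,0],50]]' | python3 -m inch | sed -n '1,2p;4p'
echo '[[[1,0,0],[0,0,0],50],[[2,0,0],[0,0,0],50]]' | python3 -m inch| sed -n '1,2p;4p'
```

```text
t: 19.5
ee_pos: [585.6, 166.7, -19.9]
contact_force: [0.1, -3.5, 1.7]
t: 19.7
ee_pos: [585.5, 168.8, -19.8]
contact_force: [1.5, -2.2, 1.2]
t: 19.9
ee_pos: [585.6, 169.7, -19.8]
contact_force: [2.3, -7.6, -0.1]
```

```bash

echo '[[[1,0,0],[0,0,0],50],[[2,0,0],[0,0,0],50],[[2,0,0],[0,0,0],50]]' | python3 -m inch| sed -n '1,2p;4p'
```

```text
t: 20.2
ee_pos: [585.8, 169.7, -19.8]
contact_force: [2.1, -12.3, 1.0]
```

```bash

echo '[[[-15,0,0],[0,0,0],50],[[-30,0,-35],[0,0,0],50],[[-60,-20,-70],[0,0,0],50],[[-102,-40,-75],[0,0,0],50],[[-146,-60,-75],[0,0,0],50],[[-190,-80,-75],[0,0,0],50],[[-234,-100,-75],[0,0,0],50],[[-270,-114,-75],[0,0,0],50]]' | python3 -m inch| sed -n '1,2p;4p'
echo '[[[-14,-2,0],[0,0,0],50],[[-18,-2,30],[0,0,0],50],[[-18,-2,55],[0,0,0],50],[[-18,-2,68],[0,0,0],50],[[-18,-2,75],[0,0,0],50],[[-18,-2,75],[0,0,0],50]]' | python3 -m inch| sed -n '1,2p;4p'
python3 bk.py
```

```text
t: 21.0
ee_pos: [495.0, -107.9, 55.4]
contact_force: [-0.4, -0.4, 0.4]
t: 21.6
ee_pos: [495.5, -123.9, -20.2]
contact_force: [0.2, -0.7, 0.4]
tcp [ 495.5 -123.9  -20.2] box [-278.8   58. ] F [ 0.2 -0.7  0.4]
wrist box [-185.3   56.6] [488.6 -30.6  52.8  38.6  95.2]
top box [ 78.2 -58.6] [579.9 242.1  58.2  41.1  95.5]
top box [-183.1   55.7] [489.3 -28.3  56.2  39.2  95. ]
```

```bash

echo '[[[13,0,0],[0,0,0],50],[[26,0,0],[0,0,0],50],[[39,0,0],[0,0,0],50],[[52,0,0],[0,0,0],50],[[66,0,0],[0,0,0],50],[[80,0,0],[0,0,0],50],[[94,0,0],[0,0,0],50],[[108,0,0],[0,0,0],50]]' | python3 -m inch| sed -n '1,2p;4p'
python3 bk.py
echo '[[[14,0,0],[0,0,0],50],[[28,0,0],[0,0,0],50],[[42,0,0],[0,0,0],50],[[56,0,0],[0,0,0],50],[[70,0,0],[0,0,0],50],[[84,0,0],[0,0,0],50],[[97,0,0],[0,0,0],50],[[110,0,0],[0,0,0],50]]' | python3 -m inch| sed -n '1,2p;4p'
python3 bk.py
```

```text
t: 22.5
ee_pos: [485.9, -15.9, -19.5]
contact_force: [-0.2, -2.7, 2.2]
tcp [485.9 -15.9 -19.5] box [-170.4   58. ] F [-0.2 -2.7  2.2]
wrist box [-99.2  57.3] [480.2  55.1  56.1  39.3  95.2]
top box [ 78.2 -58.6] [579.9 242.1  58.4  41.1  95.9]
t: 23.4
ee_pos: [476.3, 93.5, -19.3]
contact_force: [-0.6, -2.2, 3.0]
tcp [476.3  93.5 -19.3] box [-60.6  57.8] F [-0.6 -2.2  3. ]
wrist box [10.7 56.6] [471.2 164.6  56.9  39.7  95.2]
top box [ 78.  -58.1] [579.4 241.9  56.3  40.9  92.3]
```

```bash

echo '[[[13,0,0],[0,0,0],50],[[26,0,0],[0,0,0],50],[[37,0,0],[0,0,0],50],[[46,0,0],[0,0,0],50],[[53,0,0],[0,0,0],50],[[58,0,0],[0,0,0],50],[[61,0,0],[0,0,0],50],[[63,0,0],[0,0,0],50]]' | python3 -m inch| sed -n '1,2p;4p'
echo '[[[1,0,0],[0,0,0],50],[[2,0,0],[0,0,0],50],[[3,0,0],[0,0,0],50]]' | python3 -m inch | sed -n '1,2p;4p'
echo '[[[1,0,0],[0,0,0],50],[[2,0,0],[0,0,0],50],[[2,0,0],[0,0,0],50]]' | python3 -m inch | sed -n '1,2p;4p'
```

```text
t: 24.3
ee_pos: [470.5, 155.4, -19.6]
contact_force: [-0.3, -0.9, -0.6]
t: 24.6
ee_pos: [470.3, 158.1, -19.5]
contact_force: [0.7, -0.6, -0.2]
t: 24.9
ee_pos: [470.6, 158.9, -19.4]
contact_force: [2.0, -5.5, -1.0]
```

```bash

echo '[[[1,0,0],[0,0,0],50],[[2,0,0],[0,0,0],50],[[2,0,0],[0,0,0],50]]' | python3 -m inch | sed -n '1,2p;4p'
echo '[[[-15,0,0],[0,0,0],50],[[-35,0,-20],[0,0,0],50],[[-75,0,-50],[0,0,0],40],[[-120,0,-80],[0,0,0],40],[[-160,0,-110],[0,0,0],40],[[-200,0,-140],[0,0,0],40],[[-240,0,-170],[0,0,0],40],[[-280,0,-200],[0,0,0],40]]' | python3 -m inch | sed -n '1,2p;4p'
python3 bk.py 27
python3 go.py 435 -320 180 106
```

```text
t: 25.2
ee_pos: [470.8, 158.9, -19.4]
contact_force: [2.0, -14.5, -0.0]
t: 26.0
ee_pos: [494.8, -114.8, 179.8]
contact_force: [0.6, 0.3, 0.4]
tcp [ 494.8 -114.8  179.8] box [-269.7   57.9] F [0.6 0.3 0.4]
top box [ 77.8 -58.1] [579.5 241.7  58.1  41.2  95.5]
top box [78.1 55.5] [466.3 231.9  55.7  39.8  92.3]
now [ 498.1 -118.   184. ] yaw 94.86 tilt 0.6
[-196.   -80.     4.2] [ 0.009  0.006 -0.194]
```

```bash

echo '[[[-50,-15,0],[0,0,-0.1],40],[[-100,-30,0],[0,0,-0.194],40],[[-145,-45,0],[0,0,-0.194],40],[[-185,-55,0],[0,0,-0.194],40],[[-220,-60,0],[0,0,-0.194],40],[[-245,-66,0],[0,0,-0.194],40],[[-255,-68,0],[0,0,-0.194],40],[[-255,-68,0],[0,0,-0.194],40]]' | python3 -m inch | sed -n '1,2p;4p'
python3 - <<'E'
from h import *
np.set_printoptions(suppress=True,precision=1)
w=cam("wrist");t=cam("top");pickle.dump((t,w),open("p3.pkl","wb"))
print(manip.sense()["ee_pos"])
cv2.imwrite("pics/w3.png",w["image"][:,:,::-1])
E
```

```text
t: 26.9
ee_pos: [450.0, -373.4, 177.2]
contact_force: [-0.0, -0.1, -0.4]
[ 450.3 -372.1  177.6]
```

View pics/w3.png

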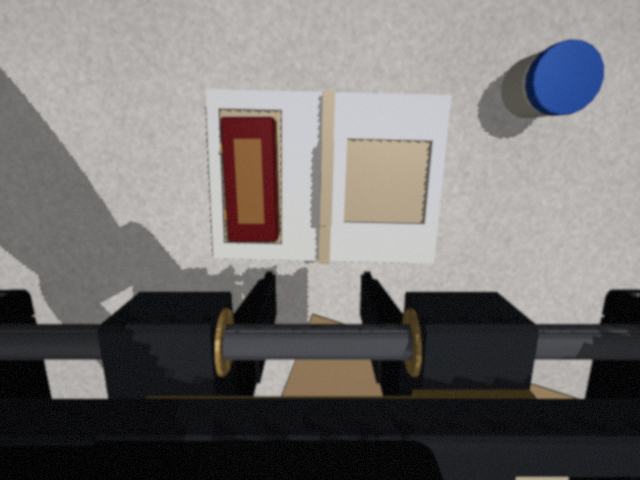

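The wrist view shows the foam corners at (207,90), (450,95), (435,262) and (214,258). The divider runs from (327,91) to (323,262), the square pocket spans (344-431, 139-223), and the case lies flat at (249,180). The finger tips are at (275,275) and (363,275), symmetric about the column centre.

```bash
python3 - <<'E'
from h import *
from bk import B
np.set_printoptions(suppress=True,precision=1)
t,w=pickle.load(open("p3.pkl","rb"))
C=[onz(w,p,37)[:2] for p in((207,90),(450,95),(435,262),(214,258))]
print("corners",*C,"mean",np.mean(C,0))
print("sides",[np.linalg.norm(C[i]-C[(i+1)%4]) for i in range(4)],"ang x",[np.degrees(np.arctan2(*(C[a]-C[b])[::-1])) for a,b in((0,3),(1,2))],"ang -y",[np.degrees(np.arctan2(*(C[a]-C[b])[::-1])) for a,b in((1,0),(2,3))])
H=hsv(w).astype(int)
m=((H[...,1]>45)&(H[...,2]>120)&(H[...,0]>12)).astype(np.uint8)
b=blob(m,(336,120,445,240));c=np.argwhere(b).mean(0)[::-1];print("sq",b.sum(),c,onz(w,c,31),rectz(w,b,31))
mt=blob(((hsv(t)[...,1]>50)).astype(np.uint8),(440,228,480,268)) 
ct=np.argwhere(mt).mean(0)[::-1];print("sq top",mt.sum(),onz(t,ct,31),rectz(t,mt,31),"tri",tri(w,c,t,ct))
b=blob(m,(300,70,340,285));c=np.argwhere(b);
# strip centre per row
for v in range(100,260,20):
    u=c[c[:,0]==v][:,1]; print(v,u.min() if len(u) else None,u.max() if len(u) else None,end="; ")
mr=blob(((H[...,0]<8)|(H[...,0]>170)).astype(np.uint8)*(H[...,1]>120).astype(np.uint8),(200,90,300,260));print("\ncase",mr.sum(),rectz(w,mr,57))
E
```

```text
corners [ 328.5 -291.7] [ 525.6 -238.5] [ 565.4 -380.1] [ 365.7 -434.2] mean [ 446.3 -336.1]
sides [np.float64(204.13016577485183), np.float64(147.14821203284959), np.float64(206.97989924427603), np.float64(147.28358537010956)] ang x [np.float64(104.61055610155474), np.float64(105.71970572737618)] ang -y [np.float64(15.115067532135614), np.float64(15.153228851976568)]
sq 6415 [385.8 180.4] [ 497.9 -321.4   31. ] [ 498.5 -322.5   72.7   72.2  104.8]
sq top 758 [ 498.5 -322.    31. ] [ 498.5 -322.1   72.7   72.5   15.1] tri (array([ 497.9, -321.4,   33. ]), np.float64(0.7693350746203415))
100 323 332; 120 323 332; 140 322 332; 160 322 331; 180 321 331; 200 320 330; 220 320 330; 240 319 328; 
case 4030 [ 384.2 -353.2  102.1   43.5  106.4]
```

```bash
python3 go.py 446.5 -336 80 105.1 446.5 -336 12 105.1
```

```text
now [ 450.3 -372.1  177.6] yaw 106.31 tilt 0.08
[35.6  6.5 97.6] [ 0.    -0.001  0.021]
[ 35.5   6.5 165.6] [ 0.    -0.001  0.021]
```

```bash

echo '[[[18,3,40],[0,0,0.021],34],[[32,6,80],[0,0,0.021],34],[[35.5,6.5,115],[0,0,0.021],34],[[35.5,6.5,140],[0,0,0.021],34],[[35.5,6.5,156],[0,0,0.021],34],[[35.5,6.5,164],[0,0,0.021],34],[[35.5,6.5,165.5],[0,0,0.021],34],[[35.5,6.5,165.5],[0,0,0.021],34]]' | python3 -m inch 
echo '[[[0,0,0],[0,0,0],0],[[0,0,0],[0,0,0],0],[[0,0,0],[0,0,0],0],[[0,0,0],[0,0,0],0],[[0,0,0],[0,0,0],0]]' | python3 -m inch 50
```

```text
t: 27.8
ee_pos: [447.2, -338.1, 13.7]
orientation: [1.91, 2.492, -0.0]
contact_force: [-0.0, 0.4, -0.5]
grip_width: 34.2
gripper_force: 0.0
t: 28.3
ee_pos: [446.7, -337.9, 13.1]
orientation: [1.911, 2.492, 0.0]
contact_force: [-0.1, -1.2, 2.2]
grip_width: 9.7
gripper_force: 50.0
```

```bash

echo '[[[0,0,-3],[0,0,0],0],[[0,0,-10],[0,0,0],0],[[0,0,-22],[0,0,0],0],[[0,0,-38],[0,0,0],0],[[0,0,-55],[0,0,0],0],[[0,0,-72],[0,0,0],0],[[0,0,-85],[0,0,0],0],[[0,0,-90],[0,0,0],0]]' | python3 -m inch 60
echo '[[[0,0,0],[0,0,0],0]]' | python3 -m inch 
python3 - <<'E'
from h import *
np.set_printoptions(suppress=True,precision=2)
w=cam("wrist");s=manip.sense();pickle.dump((w,s),open("p4.pkl","wb"));print(s["ee_pos"],s["contact_force"],s["moment"])
R=Ro.from_rotvec(s["orientation"]).as_matrix()
zb=s["ee_pos"][2]-13.1   # tray base height if no slip
H=hsv(w).astype(int)
m=((H[...,1]<40)&(H[...,2]>150)).astype(np.uint8);m=cv2.morphologyEx(m,2,np.ones((3,3)))
for v in range(0,270,30): print(v,H[v,[200,270,400,560]].tolist())
m2=((H[...,1]>45)&(H[...,2]>120)&(H[...,0]>12)).astype(np.uint8)
n,l,st,c=cv2.connectedComponentsWithStats(m2)
for i in range(1,n):
    if st[i,4]>1500: print(st[i],c[i],rectz(w,(l==i).astype(np.uint8),zb+31),R.T@(onz(w,c[i],zb+31)-s["ee_pos"]))
E
```

```text
t: 29.1
ee_pos: [447.4, -338.6, 105.4]
orientation: [1.908, 2.49, -0.001]
contact_force: [1.0, -0.0, -3.9]
grip_width: 9.3
gripper_force: 60.0
t: 29.2
ee_pos: [446.8, -338.1, 103.9]
orientation: [1.91, 2.492, -0.0]
contact_force: [0.9, -0.2, -4.1]
grip_width: 9.5
gripper_force: 60.0
[ 446.32 -337.6   102.76] [ 0.32  0.15 -4.66] [ 0.03 -0.14 -0.  ]
0 [[17, 10, 182], [5, 9, 177], [15, 11, 183], [17, 10, 178]]
30 [[19, 11, 189], [15, 8, 181], [23, 11, 178], [21, 11, 170]]
60 [[15, 8, 185], [17, 10, 183], [21, 10, 183], [15, 9, 179]]
90 [[13, 9, 188], [15, 11, 185], [13, 9, 189], [26, 27, 75]]
120 [[10, 8, 188], [9, 10, 182], [12, 7, 186], [24, 27, 95]]
150 [[30, 1, 204], [108, 6, 207], [124, 10, 209], [23, 28, 82]]
180 [[13, 150, 97], [90, 2, 206], [120, 9, 210], [13, 10, 185]]
210 [[0, 202, 91], [60, 1, 204], [15, 6, 172], [10, 8, 184]]
240 [[178, 217, 88], [42, 6, 206], [19, 58, 177], [17, 10, 181]]
[ 577   63   63   95 4818] [611.96 112.  ] [ 553.2 -224.3   41.    28.   117.1] [ 82.69 134.37 -17.9 ]
[ 307  128   22   92 1987] [317.39 173.17] [ 431.7 -285.4   42.9   10.3  105.1] [ 54.97  -0.63 -17.92]
[ 120  164  117  113 2197] [189.8  185.75] [ 372.4 -325.2   56.2   52.9  105.1] [ 48.99 -61.92 -17.93]
[  353   212   151   112 12459] [431.63 256.  ] [ 497.1 -317.2   73.1   59.5   15.1] [ 13.75  56.95 -17.89]
[ 136  226   58   69 3297] [165.29 258.37] [ 368.7 -346.9   36.2   25.5  106.4] [ 12.5  -77.38 -17.92]
```

```bash

echo '[[[9,4,0],[0,0,0],0],[[32,14,0],[0,0,0.02],0],[[66,29,0],[0,0,0.04],0],[[104,46,0],[0,0,0.06],0],[[144,64,0],[0,0,0.09],0],[[184,82,0],[0,0,0.12],0],[[224,100,0],[0,0,0.15],0],[[264,118,0],[0,0,0.173],0]]' | python3 -m inch | sed -n '1,2p;4,5p'
python3 go.py 527.2 173.9 104 95.1
```

```text
t: 30.05
ee_pos: [490.6, -49.6, 101.4]
contact_force: [0.3, 0.0, -4.1]
grip_width: 9.5
now [490.6 -49.6 101.4] yaw 95.09 tilt 0.1
[219.3  56.3  -2.5] [-0.002 -0.001 -0.   ]
```

```bash

echo '[[[40,10,0],[0,0,0],0],[[80,20,0],[0,0,0],0],[[120,31,0],[0,0,0],0],[[156,41,0],[0,0,0],0],[[186,48,0],[0,0,0],0],[[206,53,0],[0,0,0],0],[[214,55,0],[0,0,0],0],[[216,55,0],[0,0,0],0]]' | python3 -m inch | sed -n '1,2p;4,5p'
echo '[[[0,0,0],[0,0,0],0]]' | python3 -m inch | sed -n 2p
python3 - <<'E'
from h import *
from bk import B
np.set_printoptions(suppress=True,precision=1)
w=cam("wrist");s=manip.sense();pickle.dump((w,s),open("p5.pkl","wb"));print(s["ee_pos"],B(s["ee_pos"]))
I=w["image"].astype(int)
def pr(X): return proj(w,X)
M=np.array([528.5,159]);e=np.array([-.0889,.996]);f=np.array([-.996,-.0889])
P=lambda x,y,z:proj(w,np.r_[M+x*e+y*f,z])
for n,q in dict(backIn=(154,0,68),backOut=(157,0,68),bL=(157,109,68),bR=(157,-109,68),sL=(120,109,68),sLi=(120,106,68),sR=(120,-109,68),sRi=(120,-106,68)).items():print(n,P(*q))
g=cv2.GaussianBlur(cv2.cvtColor(w["image"],cv2.COLOR_RGB2GRAY),(1,3),0)
for c in(260,290,360,390): print("col",c,g[0:130:3,c].tolist())
v=int(P(120,0,68)[1]);print("row",v,g[v,60:200:3].tolist(),g[v,430:600:3].tolist())
E
```

```text
t: 30.85
ee_pos: [526.1, 168.7, 101.6]
contact_force: [-0.4, -0.0, -3.8]
grip_width: 9.8
ee_pos: [526.3, 167.6, 101.9]
[526.5 167.2 102.1] [8.4 1.3]
backIn [322.1  -0.8]
backOut [322.1  -7. ]
bL [121.9  -7.2]
bR [522.7  -6.9]
sL [130.2  66.4]
sLi [135.5  66.4]
sR [513.8  66.8]
sRi [508.5  66.8]
col 260 [43, 44, 45, 44, 43, 41, 42, 43, 40, 44, 60, 91, 97, 123, 143, 142, 148, 157, 71, 65, 64, 65, 67, 64, 65, 64, 64, 61, 64, 64, 62, 64, 63, 63, 83, 178, 193, 191, 191, 189, 190, 190, 192, 218]
col 290 [43, 40, 45, 44, 43, 44, 45, 42, 41, 44, 54, 93, 99, 127, 143, 143, 152, 173, 191, 200, 200, 200, 198, 131, 72, 70, 70, 70, 69, 69, 68, 67, 68, 68, 68, 68, 67, 66, 65, 65, 65, 65, 85, 208]
col 360 [46, 44, 41, 42, 44, 44, 44, 42, 44, 44, 69, 100, 98, 130, 144, 144, 148, 170, 164, 163, 163, 161, 159, 113, 90, 87, 88, 87, 85, 86, 85, 86, 86, 85, 83, 83, 83, 81, 80, 81, 79, 79, 96, 207]
col 390 [42, 43, 41, 45, 43, 42, 43, 43, 45, 42, 60, 94, 97, 129, 142, 142, 165, 162, 96, 93, 93, 92, 91, 91, 89, 91, 91, 89, 88, 89, 87, 87, 85, 85, 104, 164, 168, 166, 167, 165, 166, 165, 170, 214]
row 66 [145, 117, 80, 73, 75, 71, 47, 28, 139, 191, 194, 194, 193, 191, 192, 194, 196, 195, 193, 200, 202, 199, 196, 133, 104, 53, 44, 47, 46, 45, 47, 45, 46, 46, 46, 46, 42, 38, 73, 153, 181, 180, 180, 181, 113, 56, 55] [90, 91, 88, 89, 88, 89, 87, 87, 114, 166, 167, 138, 88, 71, 36, 31, 34, 45, 45, 43, 45, 45, 45, 45, 46, 44, 103, 133, 184, 199, 204, 197, 195, 192, 191, 193, 198, 197, 195, 195, 197, 200, 204, 206, 198, 191, 192, 193, 187, 186, 196, 200, 201, 200, 200, 199, 194]
```

```bash
python3 - <<'E'
from h import *
from bk import B
np.set_printoptions(suppress=True,precision=1)
w,s=pickle.load(open("p5.pkl","rb"))
M=np.array([528.5,159]);e=np.array([-.0889,.996]);f=np.array([-.996,-.0889])
P=lambda x,y,z:proj(w,np.r_[M+x*e+y*f,z])
print("bar",P(144,0,25),P(136,0,25),"slot floor back",P(154,0,3))
g=cv2.cvtColor(w["image"],cv2.COLOR_RGB2GRAY).astype(int)
print(g[26:60,390].tolist()); print(g[118:134,290].tolist(),g[118:134,360].tolist())
zb=s["ee_pos"][2]-13.1
print("foam front box",[B(onz(w,(c,127.5),zb+37)) for c in(290,360)])
for v in(150,200,240): print(v,"L",list(zip(range(70,150,4),g[v,70:150:4].tolist())),"R",list(zip(range(490,590,4),g[v,490:590:4].tolist())))
Hh=hsv(w).astype(int);m=((Hh[...,1]>45)&(Hh[...,0]>12)&(Hh[...,2]>110)).astype(int)
for v in(124,128,132,140,150,160,180,200,220): u=np.where(m[v,290:350])[0]+290;print(v,u.min() if len(u) else 0,u.max() if len(u) else 0,end="; ")
E
```

```text
bar [321.5  39.7] [321.4  52.9] slot floor back [321.3  32.2]
[41, 42, 42, 48, 57, 76, 91, 94, 96, 95, 96, 101, 115, 130, 139, 140, 143, 142, 143, 140, 143, 143, 162, 191, 196, 166, 121, 101, 94, 95, 92, 93, 92, 92]
[63, 65, 65, 65, 66, 64, 67, 65, 76, 121, 179, 215, 222, 223, 222, 223] [80, 79, 79, 78, 79, 78, 79, 79, 89, 127, 181, 212, 222, 223, 222, 221]
foam front box [array([84.8, 14.5]), array([ 84.9, -16.6])]
150 L [(70, 125), (74, 123), (78, 118), (82, 197), (86, 203), (90, 216), (94, 218), (98, 220), (102, 219), (106, 219), (110, 219), (114, 219), (118, 219), (122, 220), (126, 220), (130, 220), (134, 220), (138, 219), (142, 221), (146, 220)] R [(490, 221), (494, 222), (498, 220), (502, 220), (506, 221), (510, 220), (514, 221), (518, 220), (522, 221), (526, 221), (530, 220), (534, 219), (538, 219), (542, 220), (546, 216), (550, 201), (554, 201), (558, 200), (562, 202), (566, 201), (570, 200), (574, 189), (578, 194), (582, 202), (586, 194)]
200 L [(70, 202), (74, 203), (78, 196), (82, 198), (86, 203), (90, 206), (94, 199), (98, 219), (102, 221), (106, 201), (110, 44), (114, 45
[... 346 characters left out ...]
(574, 200), (578, 197), (582, 199), (586, 204)]
240 L [(70, 204), (74, 202), (78, 199), (82, 200), (86, 205), (90, 198), (94, 198), (98, 207), (102, 216), (106, 220), (110, 219), (114, 100), (118, 39), (122, 46), (126, 48), (130, 44), (134, 49), (138, 110), (142, 110), (146, 112)] R [(490, 176), (494, 176), (498, 130), (502, 100), (506, 97), (510, 216), (514, 222), (518, 221), (522, 220), (526, 220), (530, 220), (534, 199), (538, 176), (542, 174), (546, 169), (550, 164), (554, 168), (558, 165), (562, 161), (566, 162), (570, 196), (574, 200), (578, 199), (582, 208), (586, 201)]
124 306 310; 128 307 312; 132 308 328; 140 307 328; 150 307 328; 160 307 328; 180 307 328; 200 307 327; 220 308 327;
```

```bash

echo '[[[8,0,0],[0,0,0],0],[[22,0.5,0],[0,0,0],0],[[38,0.5,0],[0,0,0],0],[[52,0.5,0],[0,0,0],0],[[61,0.5,0],[0,0,0],0],[[66,0.5,0],[0,0,0],0],[[67,0.5,0],[0,0,0],0],[[67,0.5,0],[0,0,0],0]]' | python3 -m inch | sed -n '1,2p;4,5p'
echo '[[[0,0,0],[0,0,0],0],[[0,0,0],[0,0,0],0]]' | python3 -m inch | sed -n 2p
python3 go.py 521 234.1 102 95.1
```

```text
t: 31.8
ee_pos: [521.4, 234.9, 102.5]
contact_force: [0.4, 1.4, -4.1]
grip_width: 9.5
ee_pos: [521.5, 234.4, 102.5]
now [521.5 234.4 102.5] yaw 95.12 tilt 0.01
[-0.2 -0.5  0.5] [-0.  0.  0.]
```

```bash

echo '[[[0,-0.5,6],[0,0,0],0],[[0,-0.5,16],[0,0,0],0],[[0,-0.5,27],[0,0,0],0],[[0,-0.5,38],[0,0,0],0],[[0,-0.5,48],[0,0,0],0],[[0,-0.5,56],[0,0,0],0],[[0,-0.5,61],[0,0,0],0],[[0,-0.5,62],[0,0,0],0]]' | python3 -m inch | sed -n '1,2p;4,5p'
echo '[[[0,0,6],[0,0,0],0],[[0,0,11],[0,0,0],0],[[0,0,15],[0,0,0],0],[[0,0,18],[0,0,0],0],[[0,0,20],[0,0,0],0],[[0,0,21],[0,0,0],0]]' | python3 -m inch | sed -n '1,2p;4,5p'
python3 go.py 521 234.1 16.1 95.1
```

```text
t: 32.8
ee_pos: [520.4, 234.6, 39.5]
contact_force: [0.3, 0.1, -4.4]
grip_width: 9.5
t: 33.4
ee_pos: [520.9, 234.7, 19.3]
contact_force: [-0.5, 0.5, -3.9]
grip_width: 9.6
now [520.9 234.7  19.3] yaw 95.16 tilt 0.01
[-0.6  0.1  3.2] [-0.     0.     0.001]
```

```bash

echo '[[[0,0,1],[0,0,0],0],[[0,0,2],[0,0,0],0],[[0,0,3],[0,0,0],0],[[0,0,3],[0,0,0],0]]' | python3 -m inch | sed -n '1,2p;4,5p'
echo '[[[0,0,1],[0,0,0],0],[[0,0,1],[0,0,0],0]]' | python3 -m inch | sed -n '1,2p;4,5p'
```

```text
t: 33.8
ee_pos: [520.9, 234.8, 16.4]
contact_force: [-0.1, -0.5, -4.1]
grip_width: 9.7
t: 34.0
ee_pos: [521.1, 234.9, 16.2]
contact_force: [-1.1, 0.3, 0.6]
grip_width: 10.0
```

```bash

echo '[[[0,0,0],[0,0,0],34],[[0,0,0],[0,0,0],34],[[0,0,0],[0,0,0],34],[[0,0,-25],[0,0,0],34],[[0,0,-70],[0,0,0],34],[[0,0,-120],[0,0,0.1],34],[[10,-5,-165],[0,0,0.25],80],[[50,-18,-165],[0,0,0.4],80]]' | python3 -m inch | sed -n '1,2p;4,5p'
echo '[[[40,-12,0],[0,0,0.15],80],[[85,-25,0],[0,0,0.3],80],[[125,-38,0],[0,0,0.45],80],[[150,-45,0],[0,0,0.6],80],[[157,-45,0],[0,0,0.75],80],[[157,-45,0],[0,0,0.9],80],[[157,-45,0],[0,0,1.05],80],[[157,-45,0],[0,0,1.171],80]]' | python3 -m inch | sed -n '1,2p;4,5p'
python3 - <<'E'
from h import *
from bk import B
np.set_printoptions(suppress=True,precision=1)
w=cam("wrist");t=cam("top");s=manip.sense();pickle.dump((w,t,s),open("p6.pkl","wb"));print(s["ee_pos"])
for r,n in((w,"w"),(t,"t")):
    H=hsv(r).astype(int);u,v=proj(r,(486.5,436.5,28)).astype(int);print(n,u,v,H[max(0,min(479,v)),u+0])
    m=((H[...,1]>85)&(H[...,0]<25)).astype(np.uint8);k=90 if n=="w" else 16
    try:
        b=blob(m,(max(u-k,0),max(v-k,0),u+k,v+k));c=np.argwhere(b).mean(0)[::-1];
        cc,rad=cv2.minEnclosingCircle(max(cv2.findContours(b,0,2)[0],key=cv2.contourArea));print(b.sum(),c,cc,rad,onz(r,c,28),rectz(r,b,28))
    except Exception as ex: print(ex)
# tray check in top
H=hsv(t);m=(H[...,1]>50).astype(np.uint8);u,v=proj(t,(521.7+54*.996,235.7+54*.0889,34)).astype(int);b=blob(m,(u-20,v-20,u+20,v+20));R=rectz(t,b,34);print("sq",R,B(R[:2]))
H=H.astype(int);m=((H[...,0]<9)&(H[...,1]>90)).astype(np.uint8);u,v=proj(t,(521.7-66*.996,235.7-66*.0889,60)).astype(int);b=blob(m,(u-30,v-20,u+30,v+20));R=rectz(t,b,60);print("case",b.sum(),R,B(R[:2]))
E
```

```text
t: 34.8
ee_pos: [504.3, 282.8, 190.3]
contact_force: [0.5, 0.4, 0.4]
grip_width: 45.1
t: 35.6
ee_pos: [503.5, 445.8, 180.5]
contact_force: [-0.0, 0.1, 0.9]
grip_width: 80.2
[503.6 445.6 180.6]
w 325 236 [ 15 132 153]
2963 [327.7 236.5] (327.837646484375, 236.29519653320312) 31.067501068115234 [486.8 434.2  28. ] [486.2 433.8  60.   57.5   5. ]
t 173 247 [ 15 130 129]
344 [176.6 247.8] (175.55128479003906, 247.49038696289062) 11.547913551330566 [485.2 429.2  28. ] [486.4 428.9  60.6  52.5  11.9]
sq [575.7 243.2  72.2  71.6   5.2] [ 79.7 -54.5]
case 320 [456.2 230.  103.8  43.3  96.8] [77.1 65.7]
```

```bash
python3 go.py 487 434.7 60 5.1 487 434.7 -17.6 5.1
```

```text
now [503.6 445.6 180.6] yaw 5.32 tilt 0.02
[-17.5   9.4 120.6] [-0.    -0.     0.004]
[-17.6   9.4 198.2] [-0.    -0.     0.004]
```

```bash

echo '[[[-9,5,35],[0,0,0.004],80],[[-17.5,9.5,80],[0,0,0.004],80],[[-17.5,9.5,120],[0,0,0.004],80],[[-17.5,9.5,152],[0,0,0.004],80],[[-17.5,9.5,175],[0,0,0.004],80],[[-17.5,9.5,190],[0,0,0.004],80],[[-17.5,9.5,197],[0,0,0.004],80],[[-17.5,9.5,198],[0,0,0.004],80]]' | python3 -m inch 15| sed -n '1,2p;4,5p'
echo '[[[0,0,0],[0,0,0],80],[[0,0,0],[0,0,0],40],[[0,0,0],[0,0,0],40],[[0,0,0],[0,0,0],40],[[0,0,0],[0,0,0],40],[[0,0,0],[0,0,0],40]]' | python3 -m inch 15
```

```text
t: 36.5
ee_pos: [486.9, 434.4, -17.7]
contact_force: [-0.4, 0.3, 0.2]
grip_width: 79.9
t: 37.1
ee_pos: [487.3, 434.8, -16.6]
orientation: [-3.138, -0.139, -0.001]
contact_force: [-0.5, 0.6, 3.6]
grip_width: 59.1
gripper_force: 15.0
```

```bash

echo '[[[0,0,-5],[0,0,0],40],[[0,0,-18],[0,0,0],40],[[0,0,-40],[0,0,0],40],[[0,0,-65],[0,0,0],40],[[0,0,-85],[0,0,0],40],[[8,22,-95],[0,0,0],40],[[22,60,-95],[0,0,0],40],[[36,100,-95],[0,0,0],40]]' | python3 -m inch 20| sed -n '1,2p;4,5p'
echo '[[[12,35,0],[0,0,0],40],[[22,65,0],[0,0,0],40],[[29,85,0],[0,0,0],40],[[33,96,0],[0,0,0],40],[[34.5,100,0],[0,0,0],40],[[34.5,100,0],[0,0,0],40]]' | python3 -m inch | sed -n '1,2p;4,5p'
python3 - <<'E'
from h import *
np.set_printoptions(suppress=True,precision=1)
w=cam("wrist");s=manip.sense();print(s["ee_pos"]);H=hsv(w).astype(int);g=H[...,2]
R=Ro.from_rotvec(s["orientation"]).as_matrix()
m=((H[...,1]>85)&(H[...,0]<25)).astype(np.uint8)
zt=s["ee_pos"][2]+16.6+28
p=proj(w,s["ee_pos"]+R@np.array([0,0,-44.6]));print("exp centre",p)
b=blob(m,(200,150,440,330));ys,xs=np.where(b);print(b.sum(),xs.min(),xs.max(),ys.min(),ys.max())
print("front edge tool xyz",R.T@(onz(w,(318,ys.min()),zt)-s["ee_pos"]))
# pocket visible edge
m2=((H[...,1]>45)&(g>110)&(H[...,0]>12)).astype(np.uint8)
for y in range(0,480): pass
for v in range(60,300,20): 
    u=np.where(m2[v])[0]; print(v,(u.min(),u.max(),len(u)) if len(u) else 0,end="; ")
E
python3 go.py 575.5 242 17.5 5.1
```

```text
t: 37.9
ee_pos: [532.2, 337.8, 79.3]
contact_force: [-0.1, 0.0, -0.6]
grip_width: 59.5
t: 38.5
ee_pos: [574.8, 241.6, 77.8]
contact_force: [0.9, 0.3, -0.3]
grip_width: 59.5
[574.6 242.1  77.7]
exp centre [315.5 304.9]
10018 249 386 233 324
front edge tool xyz [ 32.7   1.1 -44.6]
60 0; 80 0; 100 0; 120 0; 140 0; 160 0; 180 (np.int64(173), np.int64(175), 3); 200 (np.int64(174), np.int64(373), 117); 220 (np.int64(177), np.int64(373), 116); 240 (np.int64(179), np.int64(372), 51); 260 (np.int64(181), np.int64(359), 93); 280 (np.int64(182), np.int64(377), 58); now [574.6 242.1  77.7] yaw 5.09 tilt 0.03
[ 0.9  0.2 60.2] [-0.  0. -0.]
```

```bash
python3 - <<'E'
from h import *
np.set_printoptions(suppress=True,precision=1)
w=cam("wrist");s=manip.sense();H=hsv(w).astype(int)
R=Ro.from_rotvec(s["orientation"]).as_matrix()
m2=((H[...,1]>45)&(H[...,2]>110)&(H[...,0]>12)).astype(np.uint8)
for v in(200,210,220):
    u=np.where(m2[v,200:450])[0]+200;print(v,u.min(),u.max(),[R.T@(onz(w,(q,v),34)-s["ee_pos"]) for q in(u.min(),u.max())])
for c in(280,318,350):
    y=np.where(m2[150:232,c])[0]+150;print(c,y.min(),R.T@(onz(w,(c,y.min()),34)-s["ee_pos"]))
E
```

```text
200 262 375 [array([ 33.6, -35.1,  43.6]), array([33.5, 37.7, 43.6])]
210 262 374 [array([ 27. , -35.4,  43.6]), array([27. , 37.3, 43.6])]
220 262 374 [array([ 20.4, -35.6,  43.6]), array([20.4, 37.5, 43.6])]
280 170 [ 52.6 -23.1  43.6]
318 170 [52.6  1.  43.6]
350 170 [52.6 21.2 43.6]
```

```bash
python3 - <<'E'
from h import *
np.set_printoptions(suppress=True,precision=1)
w=cam("wrist");s=manip.sense();H=hsv(w).astype(int)
R=Ro.from_rotvec(s["orientation"]).as_matrix()
m2=((H[...,1]>45)&(H[...,2]>110)&(H[...,0]>12)).astype(int)
for c in(285,318,345):
    d=np.where(np.diff(m2[150:240,c]))[0]+151;print(c,d,[ (R.T@(onz(w,(c,v),z)-s["ee_pos"]))[0].round(1) for v,z in zip(d,(34,40,40,34))])
print(H[165:205:2,318].tolist())
E
```

```text
285 [170 175 198] [np.float64(52.5), np.float64(49.9), np.float64(35.6)]
318 [170 175 199 233] [np.float64(52.5), np.float64(49.9), np.float64(35.0), np.float64(11.6)]
345 [170 175 199 237] [np.float64(52.5), np.float64(49.9), np.float64(35.0), np.float64(8.9)]
[[108, 50, 66], [109, 66, 62], [104, 56, 91], [104, 55, 131], [106, 51, 136], [109, 29, 96], [12, 12, 104], [30, 7, 138], [50, 5, 150], [100, 4, 202], [120, 3, 222], [110, 3, 222], [110, 3, 221], [105, 2, 222], [105, 2, 219], [105, 2, 220], [17, 10, 173], [19, 56, 159], [19, 57, 189], [18, 57, 193]]
```

```bash

echo '[[[-3.5,1,5],[0,0,0],40],[[-3.5,1,16],[0,0,0],40],[[-3.5,1,28],[0,0,0],40],[[-3.5,1,39],[0,0,0],40],[[-3.5,1,48],[0,0,0],40],[[-3.5,1,54],[0,0,0],40],[[-3.5,1,57],[0,0,0],40],[[-3.5,1,58],[0,0,0],40]]' | python3 -m inch | sed -n '1,2p;4,5p'
echo '[[[0,0,1],[0,0,0],40],[[0,0,1],[0,0,0],40]]' | python3 -m inch | sed -n '1,2p;4,5p'
echo '[[[0,0,1],[0,0,0],40],[[0,0,1],[0,0,0],40]]' | python3 -m inch | sed -n '1,2p;4,5p'
```

```text
t: 39.45
ee_pos: [571.4, 240.1, 19.2]
contact_force: [0.3, 0.1, -1.5]
grip_width: 59.7
t: 39.65
ee_pos: [571.8, 240.3, 19.0]
contact_force: [-0.3, -0.6, -1.4]
grip_width: 59.3
t: 39.85
ee_pos: [571.5, 240.2, 17.8]
contact_force: [-0.7, 0.1, -0.4]
grip_width: 59.4
```

```bash

echo '[[[0,0,0.7],[0,0,0],40],[[0,0,0.7],[0,0,0],40]]' | python3 -m inch | sed -n '1,2p;4,5p'
echo '[[[0,0,0.7],[0,0,0],40],[[0,0,0.7],[0,0,0],40]]' | python3 -m inch | sed -n '1,2p;4,5p'
```

```text
t: 40.05
ee_pos: [571.6, 240.2, 17.4]
contact_force: [-0.9, -0.7, 2.8]
grip_width: 59.6
t: 40.25
ee_pos: [571.6, 240.2, 17.4]
contact_force: [-3.5, -1.4, 5.6]
grip_width: 59.7
```

```bash

echo '[[[0,0,-0.7],[0,0,0],60],[[0,0,-0.7],[0,0,0],74],[[0,0,-0.7],[0,0,0],74],[[0,0,-0.7],[0,0,0],74],[[0,0,-15],[0,0,0],74],[[0,0,-45],[0,0,0],74],[[0,0,-90],[0,0,0],74],[[0,0,-140],[0,0,0],74]]' | python3 -m inch | sed -n '1,2p;4,5p'
echo '[[[-50,0,0],[0,0,0],74],[[-100,0,0],[0,0,0],74],[[-145,0,0],[0,0,0],74],[[-180,0,-20],[0,0,0],74],[[-210,30,-40],[0,0,0],74],[[-230,60,-50],[0,0,0],74],[[-235,80,-50],[0,0,0],74],[[-235,80,-50],[0,0,0],74]]' | python3 -m inch | sed -n '1,2p;4,5p'
python3 - <<'E'
from h import *
from bk import B
np.set_printoptions(suppress=True,precision=1)
w=cam("wrist");t=cam("top");s=cam("scene")
M=np.array([528.5,159]);e=np.array([-.0889,.996]);f=np.array([-.996,-.0889])
for n,r in(("top",t),("wrist",w),("scene",s)):
    for nm,x,y,z,col in(("skip",78,-54,62,"o"),("case",78,66,60,"r")):
        u,v=proj(r,np.r_[M+x*e+y*f,z]).astype(int);H=hsv(r).astype(int)
        m=((H[...,0]<25)&(H[...,1]>85)) if col=="o" else (((H[...,0]<8)|(H[...,0]>172))&(H[...,1]>100))
        k={"top":28,"wrist":90,"scene":45}[n]
        try:
            b=blob(m.astype(np.uint8),(max(0,u-k),max(0,v-k),u+k,v+k));R=rectz(r,b,z);print(n,nm,(u,v),b.sum(),R,"box",B(R[:2]))
        except Exception as ex: print(n,nm,(u,v),"none")
t0=pickle.load(open("c0.pkl","rb"))
for n,r in(("top",t),("scene",s)):
    d=np.abs(r["image"].astype(int)-t0[n]["image"]).max(2)>25
    for nm,P in(("weight",(690,150,30)),("jar",(604,-203,50)),("brush",(335,200,20)),("pot",(345,395,60))):
        u,v=proj(r,P).astype(int);print(n,nm,(u,v),d[v-12:v+12,u-12:u+12].sum())
E
```

```text
t: 41.05
ee_pos: [570.4, 239.8, 157.1]
contact_force: [1.1, 0.2, 0.7]
grip_width: 73.9
t: 41.85
ee_pos: [344.5, 138.6, 207.9]
contact_force: [0.2, 0.8, -0.3]
grip_width: 73.7
top skip (np.int64(246), np.int64(213)) 424 [568.6 241.6  60.4  58.3  91.1] box [ 78.7 -47.3]
top case (np.int64(249), np.int64(259)) 407 [456.3 230.2 103.8  43.   96.9] box [77.3 65.6]
wrist skip (np.int64(209), np.int64(-83)) 6 [514.1 233.8   3.4   0.7 107.3] box [75.8  7.7]
wrist case (np.int64(220), np.int64(83)) 4164 [454.8 228.7 104.3  43.9  96.6] box [76.  67.2]
scene skip (np.int64(395), np.int64(299)) 945 [575.5 241.9  87.1  59.8  20.3] box [ 78.4 -54.2]
scene case (np.int64(409), np.int64(256)) 798 [467.9 231.8 102.5  63.8  97.2] box [77.9 53.9]
top weight (np.int64(283), np.int64(174)) 0
top jar (np.int64(416), np.int64(206)) 0
top brush (np.int64(261), np.int64(306)) 566
top pot (np.int64(183), np.int64(300)) 0
scene weight (np.int64(322), np.int64(337)) 0
scene jar (np.int64(190), np.int64(239)) 14
scene brush (np.int64(410), np.int64(230)) 0
scene pot (np.int64(503), np.int64(246)) 0
```

```bash

echo '[[[40,-14,0],[0,0,0],74],[[85,-30,0],[0,0,0],74],[[130,-46,0],[0,0,0],74],[[175,-60,0],[0,0,0],74],[[210,-72,0],[0,0,0],74],[[230,-79,0],[0,0,0],74],[[235,-80,0],[0,0,0],74],[[235,-80,0],[0,0,0],74]]' | python3 -m inch | sed -n '1,2p'
python3 - <<'E'
from h import *
from bk import B
np.set_printoptions(suppress=True,precision=1)
w=cam("wrist");print(manip.sense()["ee_pos"]);H=hsv(w).astype(int)
M=np.array([528.5,159]);e=np.array([-.0889,.996]);f=np.array([-.996,-.0889])
u,v=proj(w,np.r_[M+78*e-50*f,62]).astype(int);print(u,v)
m=((H[...,0]<25)&(H[...,1]>85)).astype(np.uint8);b=blob(m,(max(0,u-80),max(0,v-80),u+80,v+80))
c=max(cv2.findContours(b,0,2)[0],key=cv2.contourArea);E=cv2.fitEllipse(c);print(b.sum(),E,"box",B(onz(w,E[0],62)))
P=np.array([B(onz(w,p,62)) for p in c[:,0]],np.float32);print(cv2.fitEllipse(P))
x,y,ww,hh=cv2.boundingRect(c);print(x,y,ww,hh)
m2=((H[...,1]>45)&(H[...,1]<85)&(H[...,2]>110)&(H[...,0]>12)).astype(int)
for col in(u-25,u,u+25):
    d=np.where(np.diff(m2[100:330,col]))[0]+101;print(col,d.tolist(),[B(onz(w,(col,q),40))[1].round(1) for q in d])
for r in(v-20,v,v+20):
    d=np.where(np.diff(m2[r,u-110:u+110]))[0]+u-109;print(r,d.tolist(),[B(onz(w,(q,r),34))[0].round(1) for q in d])
E
```

```text
t: 42.8
ee_pos: [571.3, 241.0, 204.7]
[570.8 240.6 205.2]
316 219
3317 ((318.8379211425781, 220.65457153320312), (63.826133728027344, 64.35904693603516), 113.25152587890625) box [ 76.2 -49.2]
((76.14231872558594, -48.55467987060547), (59.03010177612305, 59.886085510253906), 14.637253761291504)
287 188 65 65
291 [157, 158, 176, 205, 239, 248, 270, 279, 303, 306] [np.float64(-105.4), np.float64(-104.5), np.float64(-87.8), np.float64(-60.1), np.float64(-26.1), np.float64(-16.9), np.float64(6.2), np.float64(15.9), np.float64(42.3), np.float64(45.6)]
316 [156, 158, 176, 188, 253, 254, 270, 279, 303, 305] [np.float64(-106.4), np.float64(-104.5), np.float64(-87.8), np.float64(-76.5), np.float64(-11.7), np.float64(-10.7), np.float64(6.2), np.float64(15.9), np.float64(42.2), np.float64(44.5)]
341 [157, 158, 176, 197] [np.float64(-105.5), np.float64(-104.6), np.float64(-87.9), np.float64(-67.9)]
199 [281, 295, 345, 355] [np.float64(113.1), np.float64(99.4), np.float64(50.4), np.float64(40.7)]
219 [230, 231, 282, 287] [np.float64(164.1), np.float64(163.2), np.float64(112.6), np.float64(107.6)]
239 [282, 292, 352, 353] [np.float64(113.0), np.float64(103.0), np.float64(42.6), np.float64(41.6)]
```

```bash
python3 -c "
from rig import manip
print(manip.sense()['contact_force'],manip.finish_job())"
```

```text
the job is handed in; nothing more can be done
[ 0.37376133 -0.27713744  1.13284103] None
```

The job is handed in, at about 43 s of the 72 s allowed: both volumes are home in their bays, the tray is down on the box floor with the case flat in its pocket, and the seal box stands upright in the square pocket. The weight, jar and pot were unchanged in both fixed cameras; the brush was unchanged in the scene view, but the arm blocked the top view of it. The finger tips sit about 30 mm behind the stated TCP, so the first sideways pushes on both books passed over them and were redone.

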